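# Clear the sample plate and photograph sawn ore blocks from three sides

## Robot

A 6-joint arm with a two-finger parallel gripper is mounted at the origin on the work surface. World frame = base frame: x ahead of the robot, y to its left, z up, the work surface at z = 0. Lengths are in m, angles in rad, forces in N, time in s.
With the tool pointing down it reaches from about 0.425 to 1.125 m from the base axis. Payload 14.9 kg.
Tool frame: the origin (TCP) lies midway between the tips of the shut fingers; the grasp point (between the pads) lies behind it (bot.grasp_offset is the z of the grasp point in the tool frame, in m); z points along the fingers, x is the direction in which the jaws open and shut, and the axes are right-handed (so a half turn about z gives the same grasp; the last joint's range is limited). The gripper opens to 91 mm and grips with 3 to 60 N. Pads are 32 mm wide; open, the fingers measure 118 mm over their backs; the gripper's body (76 mm by 178 mm) begins 60 mm behind the grasp point.
Start: joints at [1.295, 0.379, 1.734, -0, 1.028, -0.033], TCP at [0.168, 0.679, 0.214] pointing down, gripper open.
Joint ranges: [-2.77, 2.77], [-0.74, 2.19], [0, 2.66], [-1.06, 4.2], [0.31, 2.87], [-3.08, 3.08]. Speed limits (rad/s): [1.89, 1.89, 2.39, 3.14, 3.14, 3.14].

## Interface

Orientations are given as a unit quaternion [w, x, y, z].
In Python, from bench import read_state, optics, bot gives the robot as it stands. The module is installed in compiled form; this text tells all that it offers.
- The arm moves only by the tool apply_moves, never from a script. Its argument "commands" is a list of rows, each a list of 7 numbers: the closure, from 0 (fully open) to 1 (shut), then the shift along the tool's x, y, z in mm, then the turn, a rotation vector about the tool's x, y, z in degrees. In form: [[gripper, tx, ty, tz, ax, ay, az], ...]. A call has 1 to 5 rows; each row shifts and turns the commanded pose from where the row before left it, along the tool's axes as they then stand; what a row does not reach is not made up. A row lasts 1/10 s, in which the tool goes at most 50 mm and 8.59 degrees, less where a joint would pass 70% of its speed; a pose out of reach is approached as far as the arm can. A call with a gripper value outside its range is refused whole. The fingers move at their own pace and stop on an object; "newtons" is the grip in N (left out, the last holds). Time passes only in rows, so rows that do not move let the fingers close. It gives the time, the measured TCP pose, the force and the opening at its end, in the units of the state.
- read_state(): the state, without advancing time (a new reading comes with each control period).
- optics.grab_frame(name): name is "scene" or "top" or "wrist"; returns a dict with "img" (400x640x3 uint8, red, green, blue), "intrinsics" (3x3 intrinsics, pixels), "R" (3x3) and "t" (3): a world point X has camera coordinates R X + t. Camera axes: x right, y down, z forward; pixel columns grow to the right and rows downward; lengths in m; the calibration is good to about 2 mm. A picture is of the moment at which its call begins. There is no depth.
- bot.finish_job(): hands the job in, once; it reports no verdict.
Trained networks look in a picture, given as the dict that the camera call returned (one of the last four; its "shot" number tells which), for a name from the list of things; names that differ only in an ending like _2 or _b are one class to them, and where a whole thing is asked for, a point or a joint stands for the part that bears it (a point fixed in the world has none). Each returns a list of dicts, best first, with "p" (0 to 1); they miss things now and then, are a little off and sometimes report something else, mostly with a low value. They report only what shows in the picture. A call takes as long as a camera call. They do not tell look-alikes from the thing itself.
- optics.outline_of(picture, target): "region" (400x640 bool, what is visible of it) and "box" ([centre column, centre row, width, height] in pixels, round what is visible of it).
The state is a dict: "t": time; "qpos": joint angles; "qvel": joint speeds; "tau": joint torques, N m; "ee_pos": TCP position; "eef_rot": TCP orientation; "force": force on the tool from outside, world axes, zero at the start; "wrist_torque": the same for the moment, N m; "finger_gap": finger opening in m.
Only numpy, scipy, OpenCV 4.12 (cv2) and the standard library are available. Lean on these libraries where they do the work, as an engineer would, in place of code of your own. Each camera call takes 0.05 s, during which the arm holds its last target. There are 200 camera calls.

## Task

First sweep all the rock chips off the steel sample plate into its tray with the scraper, never with the fingers, and stand the scraper back on its pad. Then take the ore blocks one by one, tallest first: hold each upright with the white dot of its right, then its front, then its left polished side (as seen with the rough side at the back) at the inspection camera's focus, square to the barrel and still for over a second each, and stand it on the cleared plate. Do not bump the camera or move the oil bottle, dish or slide box.

Things in the scene. Friction and masses are not known exactly. Their poses are not given: they have to be found in the camera images.
- focus (a point): focus of the low inspection camera (white and blue, fixed): on the axis of its level barrel, 30 mm in front of the barrel end, 60 mm above the bench. x level, into the barrel; z up. The barrel, 44 mm across, begins at x = 30 mm; the body runs from x = 45 to 175 mm, 90 mm wide, 88 mm high. Nothing stands at or below the focus
- camera_unit: the inspection camera as a whole, fixed; origin at its underside, 100 mm in x behind the focus; same axes as the focus. Not to be struck
- plate_top (a point): middle of the top of the steel sample plate (fixed, top 10 mm above the bench). z up, x to its open end. Clear top: x -130..+130, y -65..+65 mm, with 12 mm high rims on both y sides and at x = -130. Beyond x = +130 lies the fixed grey chip tray: inside x 130..230, y -77..+77 mm, floor 7 mm below the plate top, walls up to 26 mm above it
- pad_top (a point): the black rubber pad, fixed to the bench, where the scraper lives: 70 mm (x) by 136 mm (y), 3 mm thick; the point is the middle of its top; z up
- scraper_mid (a point): the loose scraper block (0.2 kg), standing upright on the pad at the start: a white foot 44 mm thick (x), 112 mm wide (y), 22 mm high, flat underneath, with a wooden grip on top 20 mm thick (x), 50 mm wide (y), from 22 to 65 mm above its underside. The point is on its centre line half-way up, 32.5 mm above its underside; z up
- tall_mid (a point): the tallest sawn ore block (450 g; absent in some starts): dark square bar 40 x 40 x 125 mm, standing. The point is its centre, 62.5 mm above its underside; z up. -x: rough broken brown back (lumps to 6 mm in looks only, to the touch flat at 20 mm). Polished sides: +x front, +y right, -y left, as seen when facing the front
- tall_right (a point): the white dot (10 mm across) on the right side (+y, 20 mm from the centre line) of the tallest block, on the side's middle line 30 mm above the underside; axes as the block's
- tall_front (a point): the white dot (10 mm across) on the front side (+x, 20 mm from the centre line) of the tallest block, on the side's middle line 30 mm above the underside; axes as the block's
- tall_left (a point): the white dot (10 mm across) on the left side (-y, 20 mm from the centre line) of the tallest block, on the side's middle line 30 mm above the underside; axes as the block's
- mid_mid (a point): the middle-height sawn ore block (378 g; absent in some starts): dark square bar 40 x 40 x 105 mm, standing. The point is its centre, 52.5 mm above its underside; z up. -x: rough broken brown back (lumps to 6 mm in looks only, to the touch flat at 20 mm). Polished sides: +x front, +y right, -y left, as seen when facing the front
- mid_right (a point): the white dot (10 mm across) on the right side (+y, 20 mm from the centre line) of the middle-height block, on the side's middle line 30 mm above the underside; axes as the block's
- mid_front (a point): the white dot (10 mm across) on the front side (+x, 20 mm from the centre line) of the middle-height block, on the side's middle line 30 mm above the underside; axes as the block's
- mid_left (a point): the white dot (10 mm across) on the left side (-y, 20 mm from the centre line) of the middle-height block, on the side's middle line 30 mm above the underside; axes as the block's
- short_mid (a point): the shortest sawn ore block (306 g; absent in some starts): dark square bar 40 x 40 x 85 mm, standing. The point is its centre, 42.5 mm above its underside; z up. -x: rough broken brown back (lumps to 6 mm in looks only, to the touch flat at 20 mm). Polished sides: +x front, +y right, -y left, as seen when facing the front
- short_right (a point): the white dot (10 mm across) on the right side (+y, 20 mm from the centre line) of the shortest block, on the side's middle line 30 mm above the underside; axes as the block's
- short_front (a point): the white dot (10 mm across) on the front side (+x, 20 mm from the centre line) of the shortest block, on the side's middle line 30 mm above the underside; axes as the block's
- short_left (a point): the white dot (10 mm across) on the left side (-y, 20 mm from the centre line) of the shortest block, on the side's middle line 30 mm above the underside; axes as the block's
- chip0_mid (a point): a loose brown rock chip, about 22 x 18 x 11 mm (z the height), 14 g, on the plate at the start (absent in some starts); the point is its centre
- chip1_mid (a point): a loose brown rock chip, about 20 x 17 x 12 mm (z the height), 14 g, on the plate at the start (absent in some starts); the point is its centre
- chip2_mid (a point): a loose brown rock chip, about 24 x 18 x 10 mm (z the height), 14 g, on the plate at the start (absent in some starts); the point is its centre
- chip3_mid (a point): a loose brown rock chip, about 19 x 18 x 12 mm (z the height), 14 g, on the plate at the start (absent in some starts); the point is its centre
- oil: small amber bottle, 32 mm across, 75 mm high, origin under its centre; not to be moved
- dish: shallow glass dish, 90 mm across, 18 mm high, origin under its centre; not to be moved
- slide_box: grey slide box, 70 x 110 x 28 mm, origin under its centre; not to be moved
Mind the look-alikes: they are no part of the job. Leave any blue or yellow look-alike of the part that bears tall_mid alone.

How it is judged:
By the outcome, as a careful person would: the job done as asked, in the order asked, and still so for the second after the job is handed in, with the robot touching nothing.
Of tall, mid, short only 2 to 3 are there at a start; the rules pass over those that are not, and their reading is None.
Of chip0, chip1, chip2, chip3 only 2 to 4 are there at a start; the rules pass over those that are not, and their reading is None.
At some moment in a run one of scraper may be knocked a few centimetres aside while the robot is not near it.
It also fails if it takes over 210 s, if anything falls off the work surface, if the arm or the gripper's body presses on something with over 40 N, if the wrist force passes 120 N, or if a joint passes its speed limit or range.

## Working session

There is one attempt and no reset: what is moved stays moved. The work goes in short steps, Python scripts to look and compute and a tool call to move; the robot and the scene stay as the last step left them, time stands still between calls to the robot, and variables do not carry over. Pictures are saved under pics/ and viewed, about 12 in all and at most 16, crops included, and the job is handed in when it is done.

Besides the shell and the picture viewer there is one more tool, called after "Emit:" as name(argument=value, ...), one argument or row to a line, values as JSON. apply_moves: Moves the arm, as the interface text tells. Its arguments: {"type":"object","properties":{"commands":{"type":"array","items":{"type":"array","items":{"type":"number"}}},"newtons":{"type":"number"}},"required":["commands"]}

```bash
mkdir -p pics; ls; cat > h.py <<'E'
import numpy as np,cv2
from bench import read_state,optics,bot
def save(im,n): cv2.imwrite('pics/'+n+'.png',cv2.cvtColor(im,cv2.COLOR_RGB2BGR))
def cam(f): return np.array(f['intrinsics']),np.array(f['R']),np.array(f['t'])
def ray(f,u,v,z):
    K,R,t=cam(f); d=R.T@np.linalg.solve(K,[u,v,1]); c=-R.T@t
    return c+d*(z-c[2])/d[2]
def proj(f,X):
    K,R,t=cam(f); p=(R@np.atleast_2d(X).T).T+t; q=(K@p.T).T; return q[:,:2]/q[:,2:]
E
python3 - <<'E'
from h import *
s=read_state();print(s['t'],s['ee_pos'],s['eef_rot'],s['finger_gap'],bot.grasp_offset)
for n in('scene','top'):
    f=optics.grab_frame(n);save(f['img'],n+'0');K,R,t=cam(f);print(n,(-R.T@t).round(3),K[0,0])
    for k in ('camera_unit','plate_top','scraper_mid','tall_mid','mid_mid','short_mid','chip0_mid','oil','dish','slide_box','tall_front'):
        try: r=optics.outline_of(f,k)
        except Exception as e: print(k,e);continue
        for d in r: print(k,round(d['p'],2),np.round(d['box']))
E
```

```text
pics
0.0 [0.16818118 0.67909713 0.21331249] [ 3.13950645e-04  7.87529968e-01  6.16276127e-01 -4.31213651e-04] 0.09119028898613682 -0.0188
scene [1.265 0.374 0.833] 420.9223578740832
camera_unit 0.64 [314. 249.  51.  62.]
plate_top 0.8 [468. 282. 175. 121.]
scraper_mid 0.57 [352. 194.  43.  31.]
tall_mid 0.92 [258. 126.  17.  36.]
tall_mid 0.76 [250. 149.  18.  37.]
tall_mid 0.74 [274. 138.  23.  40.]
tall_mid 0.7 [220. 137.  19.  41.]
tall_mid 0.61 [316. 248.  54.  65.]
mid_mid 0.87 [289. 167.  19.  33.]
chip0_mid 0.64 [436. 268.   7.  18.]
chip0_mid 0.21 [199. 175.  31.  19.]
oil 0.79 [252. 234.  13.  25.]
oil 0.67 [463. 279.  14.  10.]
dish 0.76 [201. 175.  29.  19.]
slide_box 0.58 [382. 310.  54.  57.]
tall_front 0.9 [258. 125.  19.  43.]
tall_front 0.76 [275. 139.  18.  38.]
tall_front 0.73 [249. 149.  19.  41.]
tall_front 0.71 [232. 175.  20.  44.]
tall_front 0.66 [220. 139.  22.  37.]
top [ 0.345 -0.082  1.178] 466.0876324362249
camera_unit 0.6 [287. 144.  42.  54.]
plate_top 0.65 [152. 193. 158.  80.]
plate_top 0.44 [178. 190.  11.   9.]
scraper_mid 0.77 [294. 242.  50.  24.]
scraper_mid 0.64 [438. 230.  31.  28.]
scraper_mid 0.61 [380. 231.  26.  29.]
tall_mid 0.91 [465. 284.  40.  20.]
tall_mid 0.82 [429. 268.  26.  25.]
tall_mid 0.75 [440. 228.  33.  30.]
tall_mid 0.63 [422. 181.  28.  32.]
tall_mid 0.57 [487. 230.  40.  29.]
tall_mid 0.55 [150. 193. 159.  79.]
mid_mid 0.97 [380. 233.  25.  29.]
short_mid 0.34 [172. 207.  11.   8.]
chip0_mid 0.59 [177. 191.  13.  10.]
chip0_mid 0.35 [292. 242.  49.  23.]
dish 0.67 [469. 183.  35.  36.]
slide_box 0.73 [206. 127.  51.  37.]
slide_box 0.4 [293. 242.  44.  23.]
tall_front 0.95 [421. 181.  36.  35.]
tall_front 0.94 [464. 285.  36.  20.]
tall_front 0.91 [438. 229.  39.  31.]
tall_front 0.73 [427. 270.  31.  21.]
tall_front 0.67 [487. 229.  41.  32.]
```

```bash
python3 - <<'E'
import cv2
a=cv2.imread('pics/scene0.png')[80:380,170:570];cv2.imwrite('pics/s1.png',cv2.resize(a,None,fx=2,fy=2,interpolation=3))
a=cv2.imread('pics/top0.png')[90:330,60:540];cv2.imwrite('pics/t1.png',cv2.resize(a,(800,400),interpolation=3))
E
```

```text
(no output)
```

View pics/s1.png

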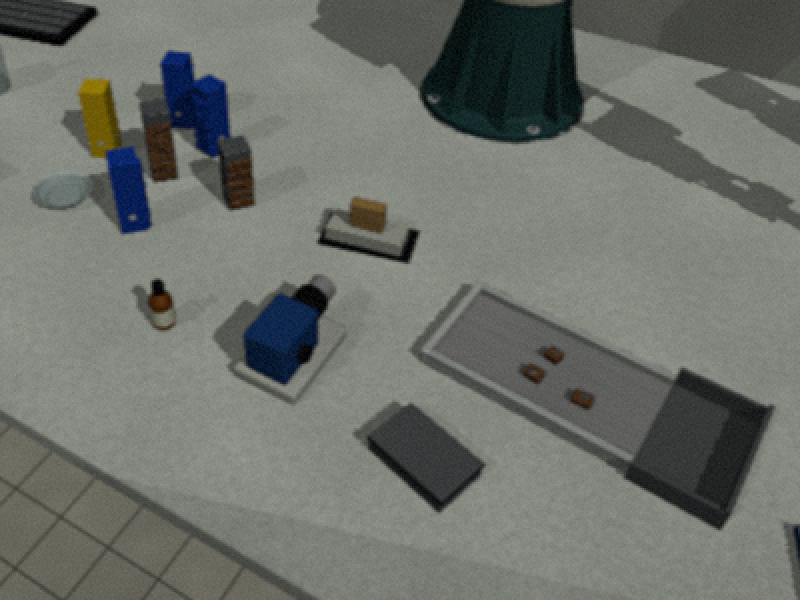

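View pics/t1.png

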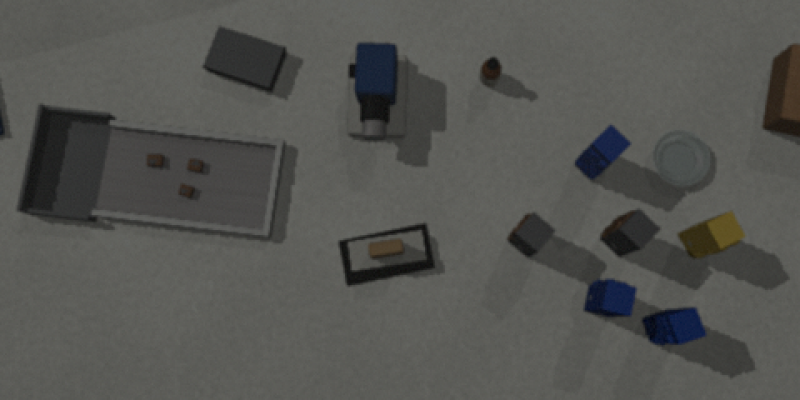

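The scene view shows two dark blocks with brown backs: the taller at crop (160,140), the shorter at (237,172). Around them are four tall look-alikes, blue at (178,90), (210,115), (128,190) and yellow at (100,118). Also in view are the oil bottle (160,305), dish (62,190), slide box (425,455), camera (285,335), scraper on its pad (368,228), and three chips at (553,354), (534,373) and (582,398) on the plate.

The top view shows the same: dark blocks at (531,235) and (631,233), blue at (603,152), (610,298) and (675,327), yellow at (712,235). I choose the dark blocks.

```bash
python3 - <<'E'
from h import *
f=optics.grab_frame('top')
P=lambda x,y,z:print((x,y),ray(f,60+x/1.6667,90+y/1.6667,z).round(3))
print('plate rim corners (top 22mm)')
for p in((285,141),(268,236),(95,218),(115,122)):P(*p,.022)
print('tray top');[P(*p,.036) for p in((40,106),(18,210))]
print('chips');[P(*p,.02) for p in((154,160),(195,166),(186,191))]
print('pad');[P(*p,.003) for p in((339,240),(426,225),(435,266),(348,284))]
print('grip');[P(*p,.065) for p in((386,248),(368,249),(404,245))]
print('cam body');[P(*p,.088) for p in((358,44),(396,45),(397,97),(357,95))]
print('barrel end');P(374,134,.06)
print('base');[P(*p,.01) for p in((348,135),(407,136),(408,57))]
print('oil');P(490,70,.03);print('dish');P(682,160,.01);print('slide');P(245,58,.028)
g=optics.grab_frame('scene')
Q=lambda x,y,z:print((x,y),ray(g,170+x/2,80+y/2,z).round(3))
print('blocks from scene bottoms')
for p in((163,180),(176,178),(154,181),(240,208),(254,203),(231,207)):Q(*p,0)
b=ray(g,170+163/2,80+180/2,0)
for z in(.085,.105,.125): print(z, 170*0+ (proj(g,b+[0,0,z])-[170,80])*2)
b=ray(g,170+231/2,80+207/2,0)
for z in(.085,.105,.125): print(z, 170*0+ (proj(g,b+[0,0,z])-[170,80])*2)
for z in(.085,.105,.125):
  print(z);[P(*p,z) for p in((527,215),(554,230),(537,255),(510,240),(632,211),(658,230))]
E
```

```text
plate rim corners (top 22mm)
(285, 141) [0.617 0.134 0.022]
(268, 236) [0.471 0.151 0.022]
(95, 218) [0.491 0.413 0.022]
(115, 122) [0.64  0.397 0.022]
tray top
(40, 106) [0.658 0.507 0.036]
(18, 210) [0.498 0.522 0.036]
chips
(154, 160) [0.582 0.332 0.02 ]
(195, 166) [0.575 0.269 0.02 ]
(186, 191) [0.536 0.28  0.02 ]
pad
(339, 240) [0.47  0.047 0.003]
(426, 225) [ 0.496 -0.085  0.003]
(435, 266) [ 0.434 -0.1    0.003]
(348, 284) [0.404 0.03  0.003]
grip
(386, 248) [ 0.453 -0.028  0.065]
(368, 249) [ 0.451 -0.002  0.065]
(404, 245) [ 0.458 -0.054  0.065]
cam body
(358, 44) [0.751 0.023 0.088]
(396, 45) [ 0.751 -0.033  0.088]
(397, 97) [ 0.672 -0.037  0.088]
(357, 95) [0.673 0.021 0.088]
barrel end
(374, 134) [ 0.622 -0.004  0.06 ]
base
(348, 135) [0.632 0.04  0.01 ]
(407, 136) [ 0.633 -0.052  0.01 ]
(408, 57) [ 0.761 -0.049  0.01 ]
oil
(490, 70) [ 0.736 -0.177  0.03 ]
dish
(682, 160) [ 0.607 -0.475  0.01 ]
slide
(245, 58) [0.746 0.203 0.028]
blocks from scene bottoms
(163, 180) [ 0.501 -0.366  0.   ]
(176, 178) [ 0.487 -0.351  0.   ]
(154, 181) [ 0.511 -0.376  0.   ]
(240, 208) [ 0.4
[... 231 characters left out ...]
.105 [[225.98965306 151.39937572]]
0.125 [[224.96713453 140.05232347]]
0.085
(527, 215) [ 0.504 -0.227  0.085]
(554, 230) [ 0.484 -0.266  0.085]
(537, 255) [ 0.447 -0.242  0.085]
(510, 240) [ 0.468 -0.204  0.085]
(632, 211) [ 0.514 -0.376  0.085]
(658, 230) [ 0.488 -0.413  0.085]
0.105
(527, 215) [ 0.501 -0.225  0.105]
(554, 230) [ 0.481 -0.262  0.105]
(537, 255) [ 0.446 -0.239  0.105]
(510, 240) [ 0.465 -0.201  0.105]
(632, 211) [ 0.511 -0.371  0.105]
(658, 230) [ 0.485 -0.407  0.105]
0.125
(527, 215) [ 0.498 -0.222  0.125]
(554, 230) [ 0.478 -0.259  0.125]
(537, 255) [ 0.444 -0.236  0.125]
(510, 240) [ 0.463 -0.199  0.125]
(632, 211) [ 0.508 -0.366  0.125]
(658, 230) [ 0.482 -0.401  0.125]
```

```bash
cat >> h.py <<'E'
from scipy.spatial.transform import Rotation as Ro
def pose(s=None):
    s=s or read_state(); w,x,y,z=s['eef_rot']; R=Ro.from_quat([x,y,z,w]).as_matrix()
    return np.array(s['ee_pos']),R
def to(x,y,z,yaw,src=None):
    """print tool-frame shift (mm), turn about tool z (deg), tilt error, from here (or src=(x,y,z,yaw))"""
    if src is None: p,R=pose()
    else:
        p=np.array(src[:3]);c,s_=np.cos(np.radians(src[3])),np.sin(np.radians(src[3]));R=np.array([[c,s_,0],[s_,-c,0],[0,0,-1]])
    y0=np.degrees(np.arctan2(R[1,0],R[0,0])); d=(yaw-y0+180)%360-180
    Rt=Ro.from_euler('z',yaw,degrees=True).as_matrix()@np.diag([1,-1,-1])
    print('shift',(R.T@(np.array([x,y,z])-p)*1000).round(1),'rotvec',np.degrees(Ro.from_matrix(R.T@Rt).as_rotvec()).round(2),'yaw now',y0.round(2),'turn z',(-d).round(2))
E
python3 - <<'E'
from h import *
to(.40,.45,.32,45); to(.50,.2,.32,25,(.40,.45,.32,45));to(.45,0,.30,11,(.5,.2,.32,25))
E
```

```text
shift [-167.   280.1 -106. ] rotvec [-0.   -0.   31.09] yaw now 76.09 turn z 31.09
shift [-106.1  247.5    0. ] rotvec [ 0.  0. 20.] yaw now 45.0 turn z 20.0
shift [-129.8  160.1   20. ] rotvec [ 0.  0. 14.] yaw now 25.0 turn z 14.0
```

Emit:
apply_moves(
  commands=[
    [0,-15,25,-20,0,0,0],
    [0,-20,35,-20,0,0,0],
    [0,-20,40,-20,0,0,0],
    [0,-20,40,-20,0,0,0],
    [0,-20,40,-20,0,0,0],
  ],
)

```text
t: 1.8
ee_pos: [0.3212, 0.5427, 0.3149]
eef_rot: [-0.0, 0.787, 0.616, 0.0]
force: [1.3, -0.0, -0.2]
finger_gap: 0.0908
```

Emit:
apply_moves(
  commands=[
    [0,-20,40,0,0,0,4],
    [0,-20,40,0,0,0,7],
    [0,-20,35,0,0,0,7],
    [0,-20,30,0,0,0,7],
    [0,-10,10,0,0,0,6],
  ],
)

```text
t: 2.3
ee_pos: [0.4272, 0.4015, 0.3139]
eef_rot: [0.0, 0.925, 0.38, 0.0]
force: [-0.5, 0.3, -0.2]
finger_gap: 0.0912
```

```bash
python3 - <<'E'
from h import *
to(.53,.27,.34,11);s=read_state();print(s['t'],s['ee_pos'],np.round(s['qpos'],2))
E
```

```text
shift [-19.4 165.8 -26. ] rotvec [ 2.000e-02 -0.000e+00  3.369e+01] yaw now 44.69 turn z 33.69
2.3 [0.42716012 0.40148662 0.31394359] [ 0.71  0.09  1.9  -0.    1.15 -0.06]
```

Emit:
apply_moves(
  commands=[
    [0,-4,33,-5,0,0,0],
    [0,-4,34,-5,0,0,0],
    [0,-4,33,-5,0,0,0],
    [0,-4,33,-5,0,0,0],
    [0,-4,33,-5,0,0,0],
  ],
)

```text
t: 2.8
ee_pos: [0.53, 0.2713, 0.3393]
eef_rot: [-0.0, 0.924, 0.383, 0.0]
force: [-0.2, 0.5, 0.1]
finger_gap: 0.0909
```

Emit:
apply_moves(
  commands=[
    [0,0,0,0,0,0,7],
    [0,0,0,0,0,0,8],
    [0,0,0,0,0,0,8],
    [0,0,0,0,0,0,8],
    [0,0,0,0,0,0,3],
  ],
)

```text
t: 3.3
ee_pos: [0.5293, 0.2724, 0.339]
eef_rot: [-0.0, 0.996, 0.094, 0.0]
force: [-0.4, -0.6, 0.1]
finger_gap: 0.0913
```

```bash
python3 - <<'E'
from h import *
f=optics.grab_frame('wrist');save(f['img'],'w1');K,R,t=cam(f);print((-R.T@t).round(3),K[0,0],R.round(2));np.save('w1.npy',np.array([f['intrinsics'],f['R']]));np.save('w1t.npy',f['t'])
to(.45,0,.34,11)
E
```

```text
[0.515 0.347 0.51 ] 332.59527665843655 [[ 0.98  0.19 -0.  ]
 [ 0.18 -0.95  0.27]
 [ 0.05 -0.26 -0.96]]
shift [-128.6  252.9   -1. ] rotvec [ 0.   -0.   -0.26] yaw now 10.74 turn z -0.26
```

View pics/w1.png

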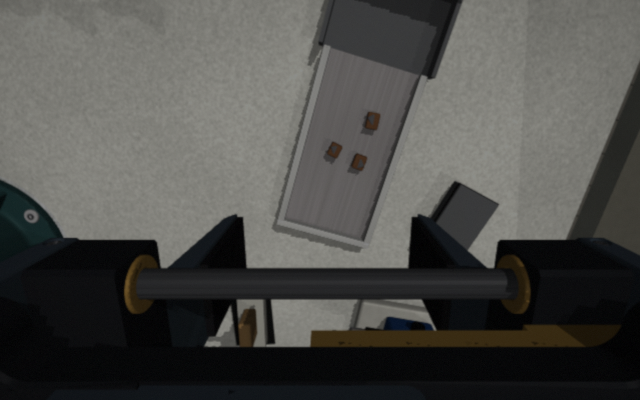

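The wrist view shows the plate with three chips at (372,120), (333,150) and (358,161). The closed-end inner corners are about (285,220) and (362,240), and the open edge runs (329,47)–(423,75).

```bash
python3 - <<'E'
from h import *
K,R=np.load('w1.npy');f=dict(intrinsics=K,R=R,t=np.load('w1t.npy'))
for p in((285,220),(362,240),(423,75),(329,47)): print(p,ray(f,*p,.01).round(3))
for p in((372,120),(333,150),(358,161)): print('chip',ray(f,*p,.016).round(3))
# overlay of guess
def T(c,yaw,P): P=np.array(P,float);r=Ro.from_euler('z',yaw,degrees=True).as_matrix();return P@r.T+c
im=cv2.resize(f and cv2.imread('pics/w1.png'),None,fx=3,fy=3,interpolation=3)
c=np.array([.556,.279,.01]);yaw=85
for rect,z in(((-.13,.13,-.065,.065),0),((.13,.23,-.077,.077),.026)):
  x0,x1,y0,y1=rect;q=proj(f,T(c,yaw,[(x0,y0,z),(x1,y0,z),(x1,y1,z),(x0,y1,z)]))
  print(q.round(0).tolist())
  cv2.polylines(im,[(q*3+1).astype(int)],True,(0,255,0),1)
cv2.imwrite('pics/w1o.png',im[0:780,750:1450][0:600*2:1][:780])
E
python3 -c "
import cv2;a=cv2.imread('pics/w1o.png');print(a.shape);cv2.imwrite('pics/w1o.png',cv2.resize(a,(540,600)))"
```

```text
(285, 220) [0.482 0.157 0.01 ]
(362, 240) [0.61  0.147 0.01 ]
(423, 75) [0.641 0.41  0.01 ]
(329, 47) [0.503 0.421 0.01 ]
chip [0.583 0.335 0.016]
chip [0.536 0.282 0.016]
chip [0.576 0.273 0.016]
[[361.0, 242.0], [416.0, 79.0], [328.0, 52.0], [283.0, 221.0]]
[[429.0, 80.0], [456.0, 0.0], [340.0, -38.0], [319.0, 46.0]]
(780, 700, 3)
```

View pics/w1o.png

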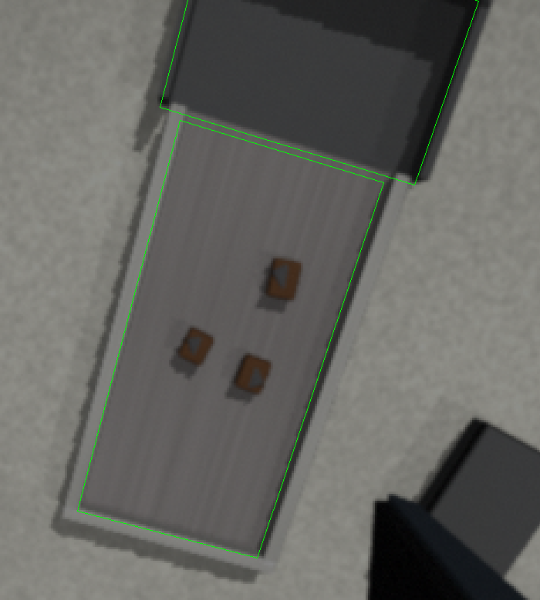

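Emit:
apply_moves(
  commands=[
    [0,-10,25,0,0,0,0],
    [0,-25,45,0,0,0,0],
    [0,-25,45,0,0,0,0],
    [0,-15,25,0,0,0,0],
    [0,-5,20,0,0,0,0],
  ],
)

```text
t: 3.85
ee_pos: [0.4813, 0.1013, 0.3391]
eef_rot: [0.0, 0.995, 0.097, 0.0]
force: [-0.1, 0.1, -0.7]
finger_gap: 0.0917
```

```bash
python3 - <<'E'
from h import *
f=optics.grab_frame('wrist');save(f['img'],'w2');np.savez('w2.npz',**{k:f[k] for k in('intrinsics','R','t')})
for k in('scraper_mid','camera_unit'):
  for d in optics.outline_of(f,k): print(k,d['p'],np.round(d['box']))
E
```

```text
scraper_mid 0.95 [295. 230.  26.  74.]
scraper_mid 0.71 [287. 337.  33.  20.]
camera_unit 0.91 [451. 240.  95.  54.]
camera_unit 0.31 [419.  47.  18.  23.]
```

View pics/w2.png

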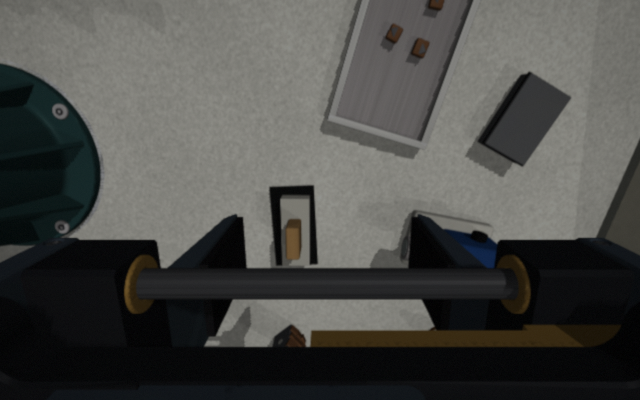

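```bash
python3 - <<'E'
from h import *
f=dict(np.load('w2.npz'))
for p in((269,187),(313,186),(317,264),(277,266)): print('pad',ray(f,*p,.003).round(4))
for p in((281,196),(308,195),(311,264)): print('foot',ray(f,*p,.025).round(4))
im=cv2.imread('pics/w2.png')
# grip segmentation by colour (wood)
hsv=cv2.cvtColor(im[180:270,260:330],cv2.COLOR_BGR2HSV)
m=((hsv[...,0]>8)&(hsv[...,0]<25)&(hsv[...,1]>110)).astype(np.uint8)
print(m.sum());v,u=np.nonzero(m);print(u.min()+260,u.max()+260,v.min()+180,v.max()+180)
def T(c,yaw,P): P=np.array(P,float);r=Ro.from_euler('z',yaw,degrees=True).as_matrix();return P@r.T+c
big=cv2.resize(im,None,fx=5,fy=5,interpolation=3)
def box(c,yaw,rect,z,col):
  x,y=rect;q=proj(f,T(c,yaw,[(-x,-y,z),(x,-y,z),(x,y,z),(-x,y,z)]));cv2.polylines(big,[(q*5+2).astype(int)],True,col,1)
c=np.array([.451,-.027,0]);yaw=12.5
box(c,yaw,(.035,.068),.003,(0,255,0));box(c,yaw,(.022,.056),.025,(0,0,255));box(c,yaw,(.01,.025),.068,(255,255,0))
fc=np.array([.590,-.004,0])
q=proj(f,fc+np.array([[.045,.045,.0],[.045,-.045,.0],[.175,.045,.0]]));print('cam base',q)
box(fc+[.11,0,0],0,(.065,.045),.088,(0,255,0));box(fc+[.11,0,0],0,(.065,.045),.0,(0,0,255))
cv2.imwrite('pics/w2o.png',cv2.resize(big[900:1400,1250:2550],(780,300)))
E
```

```text
pad [0.4014 0.0328 0.003 ]
pad [0.469  0.0477 0.003 ]
pad [ 0.5002 -0.0836  0.003 ]
pad [ 0.4348 -0.1003  0.003 ]
foot [0.4242 0.0286 0.025 ]
foot [0.464 0.038 0.025]
foot [ 0.4893 -0.0743  0.025 ]
521
286 300 220 258
cam base [[413.64493335 208.87527974]
 [399.65369179 258.89462565]
 [490.81892142 223.55339162]]
```

View pics/w2o.png

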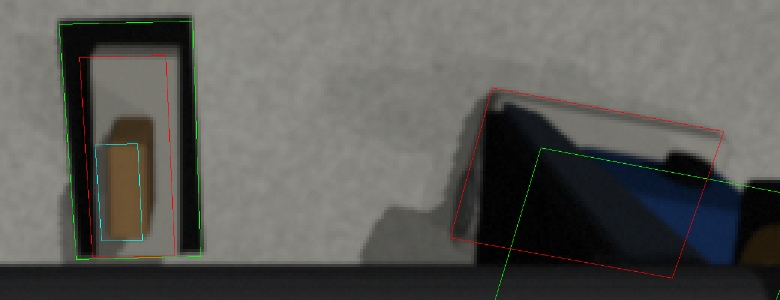

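```bash
python3 - <<'E'
from h import *
to(.455,-.025,.13,12.7);to(.455,-.025,.03,12.7,(.455,-.025,.13,12.7))
E
```

```text
shift [-51.4 119.6 209.2] rotvec [-0.   -0.04 -1.65] yaw now 11.05 turn z -1.65
shift [  0.   0. 100.] rotvec [0. 0. 0.] yaw now 12.7 turn z -0.0
```

Emit:
apply_moves(
  commands=[
    [0,-8,20,15,0,0,0],
    [0,-11,26,38,0,0,0],
    [0,-11,26,40,0,0,0],
    [0,-11,26,40,0,0,0],
    [0,-10,22,40,0,0,0],
  ],
)

```text
t: 4.5
ee_pos: [0.4555, -0.025, 0.1647]
eef_rot: [0.0, 0.995, 0.097, 0.0]
force: [1.5, 0.4, -0.5]
finger_gap: 0.0909
```

Emit:
apply_moves(
  commands=[
    [0,0,0,36,0,0,-1.6],
    [0,0,0,0,0,0,0],
  ],
)

```text
t: 4.7
ee_pos: [0.453, -0.0242, 0.1264]
eef_rot: [-0.001, 0.994, 0.111, -0.003]
force: [-0.2, -1.0, 0.8]
finger_gap: 0.091
```

```bash
python3 - <<'E'
from h import *
to(.455,-.025,.03,12.7)
f=optics.grab_frame('wrist')
for d in optics.outline_of(f,'scraper_mid'): print(d['p'],np.round(d['box']))
g=optics.grab_frame('top')
im=g['img'];hsv=cv2.cvtColor(im,cv2.COLOR_RGB2HSV)
save(np.hstack([cv2.resize(f['img'],(400,250)),cv2.resize(im[200:280,250:378],(400,250),interpolation=2)]),'g1')
E
```

```text
shift [ 2.4  1.4 96.4] rotvec [-0.13  0.37  0.03] yaw now 12.73 turn z 0.03
0.75 [332. 195.  54. 133.]
```

View pics/g1.png

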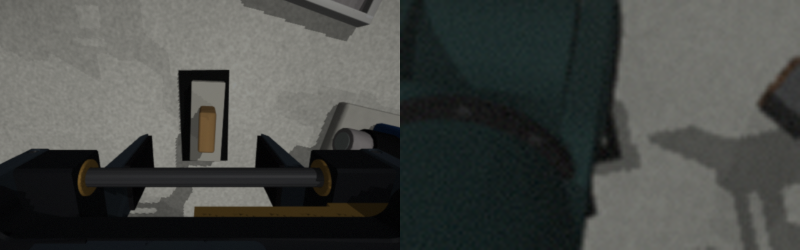

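Fingers straddle the grip (wrist crop (207,130) between fingers at 147 and 262). I descend and close.

Emit:
apply_moves(
  commands=[
    [0,2,1,30,-0.1,0.3,0],
    [0,0,0,40,0,0,0],
    [0,0,0,20,0,0,0],
    [0,0,0,5,0,0,0],
    [0,0,0,0,0,0,0],
  ],
  newtons=40,
)

```text
t: 5.35
ee_pos: [0.4591, -0.0249, 0.0361]
eef_rot: [0.001, 0.994, 0.111, 0.003]
force: [-0.4, -0.7, -0.6]
finger_gap: 0.0912
```

```bash
python3 - <<'E'
from h import *
to(.455,-.025,.03,12.7);s=read_state();print(s['force'],np.round(s['qpos'],2))
E
```

```text
shift [-4.1 -0.9  6. ] rotvec [ 0.12 -0.37  0.02] yaw now 12.72 turn z 0.02
[-0.3652332  -0.66425621 -0.55143732] [-0.1   0.32  2.26  0.    0.55 -0.33]
```

Emit:
apply_moves(
  commands=[
    [0,-4,-1,5,0.1,-0.35,0],
    [0,0,0,0,0,0,0],
    [0,0,0,0,0,0,0],
  ],
)

```text
t: 5.65
ee_pos: [0.4543, -0.0252, 0.0307]
eef_rot: [0.0, 0.994, 0.11, 0.0]
force: [0.7, -0.5, 0.1]
finger_gap: 0.0913
```

Emit:
apply_moves(
  commands=[
    [1,0,0,0,0,0,0],
    [1,0,0,0,0,0,0],
    [1,0,0,0,0,0,0],
    [1,0,0,0,0,0,0],
    [1,0,0,0,0,0,0],
  ],
)

```text
t: 6.15
ee_pos: [0.4539, -0.0252, 0.0299]
eef_rot: [0.0, 0.994, 0.11, -0.0]
force: [-0.1, -0.5, -0.0]
finger_gap: 0.0542
```

Emit:
apply_moves(
  commands=[
    [1,0,0,0,0,0,0],
    [1,0,0,0,0,0,0],
    [1,0,0,0,0,0,0],
    [1,0,0,-10,0,0,0],
    [1,0,0,0,0,0,0],
  ],
)

```text
t: 6.65
ee_pos: [0.4544, -0.0252, 0.041]
eef_rot: [0.0, 0.994, 0.111, 0.0]
force: [0.7, 0.8, -2.7]
finger_gap: 0.0199
```

```bash
python3 - <<'E'
from h import *
s=read_state();print(s['t'],s['finger_gap'],s['force'])
# plate frame: c(.556,.280) yaw 85
c=np.array([.556,.280]);a=np.radians(85);ex=np.array([np.cos(a),np.sin(a)]);ey=np.array([-ex[1],ex[0]])
for p in((.583,.335),(.536,.282),(.576,.273)): d=np.array(p)-c;print((d@ex).round(3),(d@ey).round(3))
st=c+ex*-.075;en=c+ex*.118;print(st,en)
to(st[0],st[1],.12,85); to(*st,.12,85,(*[.455,-.02],.12,12.7)); to(*en,.04,85,(*st,.04,85))
E
```

```text
6.65 0.019888170617780535 [ 0.68979432  0.78720705 -2.68846581]
0.057 -0.022
0.0 0.02
-0.005 -0.021
[0.54946332 0.2052854 ] [0.56628438 0.39755097]
shift [ 143.4 -204.   -79.1] rotvec [ 3.000e-02  0.000e+00 -7.231e+01] yaw now 12.69 turn z -72.31
shift [ 141.7 -199.     0. ] rotvec [  0.    0.  -72.3] yaw now 12.7 turn z -72.3
shift [193.  -0.   0.] rotvec [ 0.  0. -0.] yaw now 85.0 turn z -0.0
```

Emit:
apply_moves(
  commands=[
    [1,0,0,-20,0,0,0],
    [1,0,0,-35,0,0,0],
    [1,0,0,-25,0,0,0],
    [1,20,-25,0,0,0,0],
    [1,30,-40,0,0,0,0],
  ],
)

```text
t: 7.15
ee_pos: [0.4889, 0.049, 0.1211]
eef_rot: [0.0, 0.994, 0.109, 0.001]
force: [1.9, -0.4, -2.3]
finger_gap: 0.0195
```

Emit:
apply_moves(
  commands=[
    [1,30,-40,0,0,0,0],
    [1,30,-40,0,0,0,0],
    [1,20,-40,0,0,0,0],
    [1,12,-18,0,0,0,0],
    [1,0,0,0,0,0,-4],
  ],
)

```text
t: 7.65
ee_pos: [0.5486, 0.2065, 0.1199]
eef_rot: [-0.0, 0.989, 0.146, -0.0]
force: [-0.5, -0.3, -2.5]
finger_gap: 0.0198
```

Emit:
apply_moves(
  commands=[
    [1,0,0,0,0,0,-8],
    [1,0,0,0,0,0,-8],
    [1,0,0,0,0,0,-8],
    [1,0,0,0,0,0,-8],
    [1,0,0,0,0,0,-8],
  ],
)

```text
t: 8.15
ee_pos: [0.5476, 0.2036, 0.1197]
eef_rot: [-0.0, 0.879, 0.477, -0.001]
force: [-1.0, -1.0, -2.2]
finger_gap: 0.0199
```

Emit:
apply_moves(
  commands=[
    [1,0,0,0,0,0,-8],
    [1,0,0,0,0,0,-8],
    [1,0,0,0,0,0,-8],
    [1,0,0,0,0,0,-4.3],
    [1,0,0,0,0,0,0],
  ],
)

```text
t: 8.65
ee_pos: [0.5477, 0.2037, 0.1198]
eef_rot: [-0.0, 0.737, 0.676, -0.001]
force: [-1.3, 0.0, -2.6]
finger_gap: 0.0196
```

```bash
python3 - <<'E'
from h import *
to(.5495,.2053,.039,85);s=read_state();print(s['t'],s['finger_gap'],s['force'],s['ee_pos'],np.round(s['qpos'],2))
f=optics.grab_frame('wrist');save(f['img'][:,100:540],'w3')
E
```

```text
shift [ 1.8  1.8 80.8] rotvec [-0.07  0.03  0.04] yaw now 85.04 turn z 0.04
8.65 0.019581581115616104 [-1.32543736  0.01634527 -2.56122649] [0.54768621 0.20369255 0.1197623 ] [ 0.32  0.33  2.01  0.    0.8  -1.17]
```

View pics/w3.png

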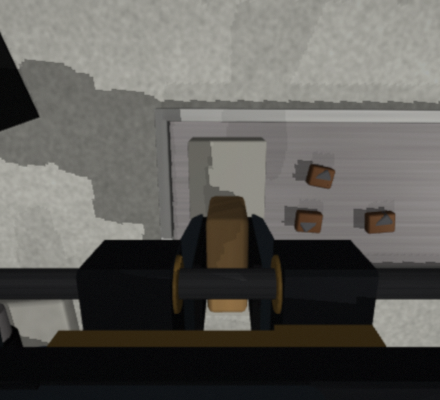

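Wrist view 9: scraper foot (228,200) sits between the closed-end rim and the chips at (320,175), (309,222) and (380,222). I lower it.

Emit:
apply_moves(
  commands=[
    [1,2,2,30,0,0,0],
    [1,0,0,30,0,0,0],
    [1,0,0,15,0,0,0],
    [1,0,0,5,0,0,0],
    [1,0,0,1,0,0,0],
  ],
)

```text
t: 9.2
ee_pos: [0.5508, 0.2052, 0.0409]
eef_rot: [0.0, 0.738, 0.675, -0.001]
force: [-15.7, -17.3, 52.4]
finger_gap: 0.02
```

Emit:
apply_moves(
  commands=[
    [1,0,0,0,0,0,0],
    [1,0,0,1,0,0,0],
    [1,0,0,0,0,0,0],
  ],
)

```text
t: 9.5
ee_pos: [0.5508, 0.2052, 0.0408]
eef_rot: [0.0, 0.738, 0.675, -0.001]
force: [-15.4, -15.3, 50.8]
finger_gap: 0.02
```

Emit:
apply_moves(
  commands=[
    [1,0,0,-3,0,0,0],
    [1,0,0,-2,0,0,0],
    [1,0,0,0,0,0,0],
  ],
)

```text
t: 9.8
ee_pos: [0.5501, 0.2059, 0.043]
eef_rot: [-0.0, 0.738, 0.675, -0.0]
force: [0.8, 0.1, -2.2]
finger_gap: 0.0199
```

```bash
python3 - <<'E'
from h import *
s=read_state();print(s['t'],s['finger_gap'],s['force'],s['wrist_torque'],s['ee_pos'])
f=optics.grab_frame('scene');g=optics.grab_frame('wrist')
q=proj(f,s['ee_pos'])[0].astype(int);print(q)
a=f['img'][q[1]-50:q[1]+50,q[0]-64:q[0]+64];b=g['img'][100:350,160:480]
save(np.hstack([cv2.resize(a,(400,312),interpolation=3),cv2.resize(b,(399,312))]),'c1')
E
```

```text
9.8 0.01988377364284846 [ 0.79941948  0.05478358 -2.24901929] [ 0.06141742 -0.00071482  0.00792075] [0.55014616 0.20590075 0.04302489]
[417 241]
```

View pics/c1.png

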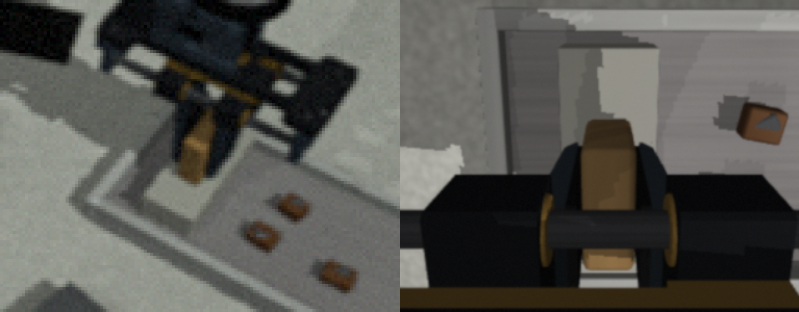

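Emit:
apply_moves(
  commands=[
    [1,0,0,1,0,0,0],
    [1,0,0,0,0,0,0],
  ],
)

```text
t: 10.1
ee_pos: [0.5498, 0.2059, 0.0414]
eef_rot: [-0.0, 0.737, 0.676, -0.001]
force: [-0.2, -0.4, -2.1]
finger_gap: 0.0198
```

Emit:
apply_moves(
  commands=[
    [1,0,0,1,0,0,0],
    [1,0,0,0,0,0,0],
  ],
)

```text
t: 10.3
ee_pos: [0.55, 0.2059, 0.0409]
eef_rot: [-0.0, 0.737, 0.676, -0.001]
force: [-2.2, -0.4, 2.5]
finger_gap: 0.0197
```

```bash
python3 - <<'E'
from h import *
s=read_state();print(s['t'],s['finger_gap'],s['force'],s['wrist_torque'],s['ee_pos'])
E
```

```text
10.3 0.0196947914686779 [-2.16650753 -0.37802104  2.51395792] [-0.11913004  0.37246606  0.0273752 ] [0.5499956  0.20593998 0.04088377]
```

Emit:
apply_moves(
  commands=[
    [1,5,0,-0.5,0,0,0],
    [1,8,0,0,0,0,0],
    [1,10,0,0,0,0,0],
    [1,10,0,0,0,0,0],
    [1,10,0,0,0,0,0],
  ],
)

```text
t: 10.8
ee_pos: [0.5538, 0.2499, 0.0412]
eef_rot: [-0.0, 0.737, 0.676, -0.0]
force: [0.2, 0.2, -2.2]
finger_gap: 0.0196
```

Emit:
apply_moves(
  commands=[
    [1,10,0,0,0,0,0],
    [1,10,0,0,0,0,0],
    [1,10,0,0,0,0,0],
    [1,10,0,0,0,0,0],
    [1,10,0,0,0,0,0],
  ],
)

```text
t: 11.3
ee_pos: [0.5582, 0.2994, 0.0412]
eef_rot: [-0.0, 0.737, 0.676, -0.0]
force: [0.6, 0.9, -2.7]
finger_gap: 0.0202
```

Emit:
apply_moves(
  commands=[
    [1,10,0,0,0,0,0],
    [1,10,0,0,0,0,0],
    [1,10,0,0,0,0,0],
    [1,10,0,0,0,0,0],
    [1,10,0,0,0,0,0],
  ],
)

```text
t: 11.8
ee_pos: [0.5626, 0.3492, 0.0412]
eef_rot: [-0.0, 0.737, 0.676, -0.0]
force: [0.5, -0.6, -2.3]
finger_gap: 0.0195
```

Emit:
apply_moves(
  commands=[
    [1,10,0,0,0,0,0],
    [1,10,0,0,0,0,0],
    [1,10,0,0,0,0,0],
    [1,10,0,0,0,0,0],
    [1,8,0,0,0,0,0],
  ],
)

```text
t: 12.3
ee_pos: [0.5668, 0.3971, 0.0412]
eef_rot: [-0.0, 0.737, 0.676, -0.0]
force: [-0.7, -0.4, -2.6]
finger_gap: 0.0196
```

Emit:
apply_moves(
  commands=[
    [1,2,0,0,0,0,0],
    [1,0,0,0,0,0,0],
  ],
)

```text
t: 12.5
ee_pos: [0.5668, 0.3984, 0.0411]
eef_rot: [-0.0, 0.737, 0.676, -0.0]
force: [0.2, -1.0, -2.5]
finger_gap: 0.02
```

```bash
python3 - <<'E'
from h import *
s=read_state();print(s['t'],s['finger_gap'],s['force'],s['ee_pos'])
to(.5663,.3976,.041,85)
f=optics.grab_frame('scene')
for d in optics.outline_of(f,'chip0_mid'):
  b=d['box'];print(round(d['p'],2),np.round(b),ray(f,b[0],b[1],.015).round(3))
save(cv2.resize(f['img'][200:360,380:580],(800,600),interpolation=3)[:, :],'c2')
E
```

```text
12.5 0.020027500147331307 [ 0.22552373 -0.95505777 -2.54018196] [0.56683286 0.39839548 0.04114104]
shift [-0.8 -0.5  0.1] rotvec [-0.05  0.02  0.01] yaw now 85.01 turn z 0.01
0.56 [500. 301.   7.  14.] [0.599 0.427 0.015]
```

View pics/c2.png

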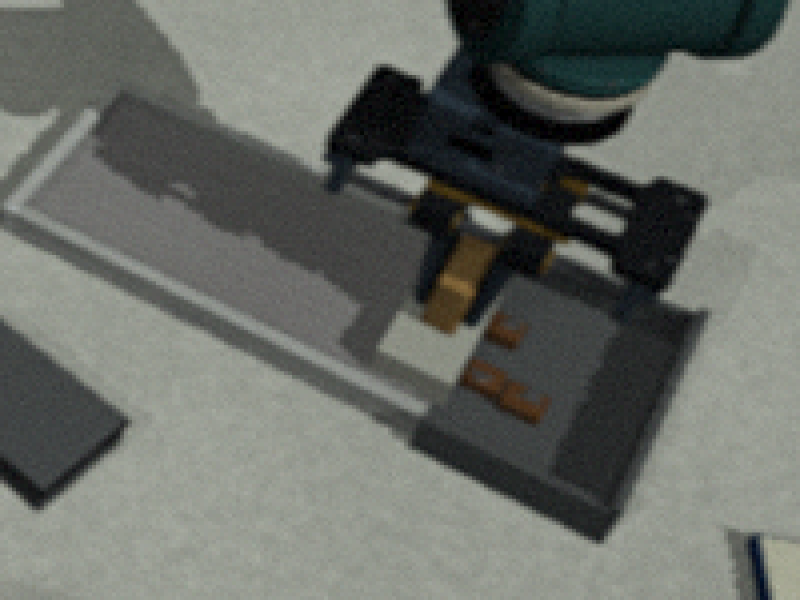

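Scene view: all three chips (500,330), (483,375) and (523,402) are in the tray, just ahead of the foot, and the plate is clear. I push 10 mm more and then lift.

Emit:
apply_moves(
  commands=[
    [1,6,0,0,0,0,0],
    [1,6,0,0,0,0,0],
    [1,0,0,-20,0,0,0],
    [1,0,0,-40,0,0,0],
    [1,0,0,-30,0,0,0],
  ],
)

```text
t: 13.1
ee_pos: [0.5684, 0.4106, 0.1344]
eef_rot: [-0.0, 0.737, 0.676, 0.0]
force: [0.1, 0.4, -1.0]
finger_gap: 0.0203
```

Emit:
apply_moves(
  commands=[
    [1,-20,0,0,0,0,8],
    [1,0,0,0,0,0,8],
    [1,0,0,0,0,0,8],
    [1,0,0,0,0,0,8],
    [1,0,0,0,0,0,8],
  ],
)

```text
t: 13.6
ee_pos: [0.5665, 0.3904, 0.133]
eef_rot: [-0.0, 0.925, 0.38, 0.0]
force: [-0.2, -0.1, -3.0]
finger_gap: 0.0197
```

Emit:
apply_moves(
  commands=[
    [1,0,0,0,0,0,8],
    [1,0,0,0,0,0,8],
    [1,0,0,0,0,0,8],
    [1,0,0,0,0,0,8.3],
    [1,0,0,0,0,0,0],
  ],
)

```text
t: 14.1
ee_pos: [0.5665, 0.3904, 0.1327]
eef_rot: [-0.0, 0.994, 0.109, 0.0]
force: [0.2, -0.1, -2.1]
finger_gap: 0.0199
```

```bash
python3 - <<'E'
from h import *
s=read_state();print(s['t'],s['finger_gap'],s['force'],s['ee_pos'])
to(.452,-.0265,.12,12.7)
f=optics.grab_frame('scene');save(cv2.resize(f['img'][200:360,380:580],(800,600),interpolation=3),'c3')
for d in optics.outline_of(f,'chip0_mid'):
  b=d['box'];print(round(d['p'],2),np.round(b),ray(f,b[0],b[1],.012).round(3))
E
```

```text
14.1 0.019945777426642792 [ 0.1623266  -0.12293804 -2.08694527] [0.5665144  0.39044191 0.13269785]
shift [-202.4  382.1   12.5] rotvec [-0.02 -0.01 -0.14] yaw now 12.56 turn z -0.14
0.32 [288. 167.  24.  39.] [ 0.441 -0.268  0.012]
```

View pics/c3.png

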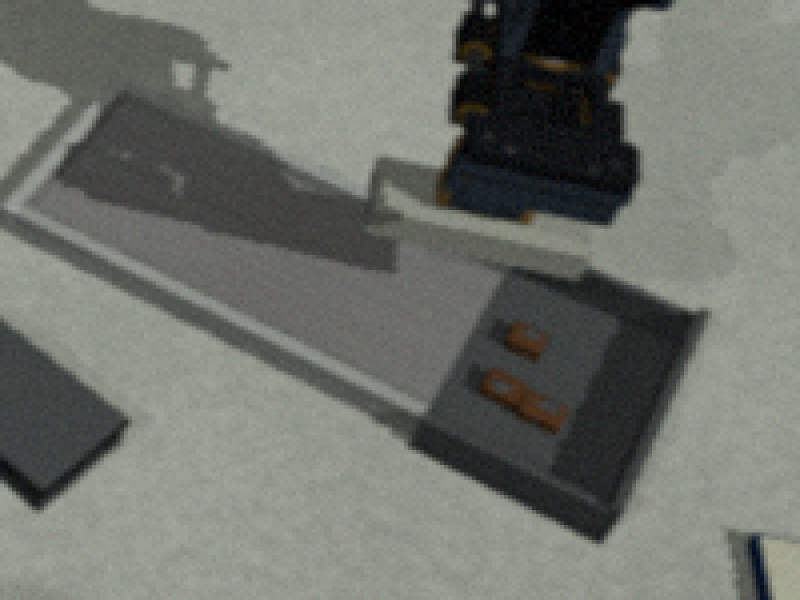

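View 11: the plate is bare and the three chips lie fully in the tray at (525,338), (505,385) and (545,412). I carry the scraper back to its pad.

Emit:
apply_moves(
  commands=[
    [1,-10,20,0,0,0,0],
    [1,-20,38,0,0,0,0],
    [1,-20,38,0,0,0,0],
    [1,-22,41,0,0,0,0],
    [1,-22,41,0,0,0,0],
  ],
)

```text
t: 14.7
ee_pos: [0.513, 0.1945, 0.1318]
eef_rot: [0.0, 0.994, 0.113, -0.0]
force: [0.8, -0.8, -2.0]
finger_gap: 0.02
```

Emit:
apply_moves(
  commands=[
    [1,-22,41,0,0,0,0],
    [1,-22,41,0,0,0,0],
    [1,-22,41,0,0,0,0],
    [1,-22,41,0,0,0,0],
    [1,-20,40,0,0,0,-0.1],
  ],
)

```text
t: 15.2
ee_pos: [0.4524, -0.0284, 0.132]
eef_rot: [0.0, 0.994, 0.114, -0.0]
force: [0.9, 0.8, -2.6]
finger_gap: 0.0196
```

Emit:
apply_moves(
  commands=[
    [1,0,0,30,0,0,0],
    [1,0,0,30,0,0,0],
    [1,0,0,15,0,0,0],
    [1,0,0,10,0,0,0],
    [1,0,0,0,0,0,0],
  ],
)

```text
t: 15.7
ee_pos: [0.4527, -0.0268, 0.0459]
eef_rot: [-0.0, 0.994, 0.112, -0.001]
force: [0.1, 0.3, -2.3]
finger_gap: 0.02
```

```bash
python3 - <<'E'
from h import *
s=read_state();print(s['t'],s['finger_gap'],s['force'],s['ee_pos'])
to(.452,-.0265,.034,12.7)
E
```

```text
15.7 0.020007877436100222 [ 0.10098292  0.31942502 -2.34253114] [ 0.45265784 -0.0267641   0.04585681]
shift [-0.6 -0.4 11.9] rotvec [-0.03  0.12  0.22] yaw now 12.92 turn z 0.22
```

Emit:
apply_moves(
  commands=[
    [1,0,0,6,0,0,0],
    [1,0,0,3,0,0,0],
    [1,0,0,0,0,0,0],
  ],
)

```text
t: 16.0
ee_pos: [0.4532, -0.0268, 0.0376]
eef_rot: [0.0, 0.994, 0.112, -0.0]
force: [-0.5, -0.7, -2.4]
finger_gap: 0.0197
```

Emit:
apply_moves(
  commands=[
    [1,0,0,1.5,0,0,0],
    [1,0,0,0,0,0,0],
  ],
)

```text
t: 16.2
ee_pos: [0.4531, -0.0268, 0.036]
eef_rot: [0.0, 0.994, 0.111, -0.0]
force: [0.1, 0.7, -2.4]
finger_gap: 0.0198
```

Emit:
apply_moves(
  commands=[
    [1,0,0,1,0,0,0],
    [1,0,0,0,0,0,0],
  ],
)

```text
t: 16.4
ee_pos: [0.453, -0.0269, 0.0349]
eef_rot: [0.0, 0.994, 0.111, -0.0]
force: [-0.1, -0.4, -3.0]
finger_gap: 0.0199
```

Emit:
apply_moves(
  commands=[
    [1,0,0,1,0,0,0],
    [1,0,0,0,0,0,0],
  ],
)

```text
t: 16.6
ee_pos: [0.4531, -0.0269, 0.0339]
eef_rot: [0.0, 0.994, 0.111, -0.0]
force: [-0.4, -0.4, -0.9]
finger_gap: 0.0197
```

Emit:
apply_moves(
  commands=[
    [1,0,0,0.5,0,0,0],
    [1,0,0,0,0,0,0],
  ],
)

```text
t: 16.8
ee_pos: [0.4531, -0.0269, 0.0339]
eef_rot: [0.0, 0.994, 0.111, -0.001]
force: [-3.7, -1.0, 13.6]
finger_gap: 0.0198
```

Emit:
apply_moves(
  commands=[
    [0.6,0,0,0,0,0,0],
    [0.4,0,0,0,0,0,0],
    [0,0,0,0,0,0,0],
    [0,0,0,0,0,0,0],
    [0,0,0,0,0,0,0],
  ],
)

```text
t: 17.3
ee_pos: [0.453, -0.0268, 0.0334]
eef_rot: [0.0, 0.994, 0.111, -0.0]
force: [0.0, -0.8, 0.1]
finger_gap: 0.0568
```

Emit:
apply_moves(
  commands=[
    [0,0,0,-15,0,0,0],
    [0,0,0,-40,0,0,0],
    [0,0,0,-45,0,0,0],
    [0,0,0,-45,0,0,0],
    [0,0,0,-45,0,0,0],
  ],
)

```text
t: 17.8
ee_pos: [0.4527, -0.0268, 0.2253]
eef_rot: [0.0, 0.994, 0.111, -0.0]
force: [0.5, -0.0, 0.1]
finger_gap: 0.091
```

Emit:
apply_moves(
  commands=[
    [0,0,0,-45,0,0,0],
    [0,0,0,-45,0,0,0],
    [0,0,0,-25,0,0,0],
    [0,0,0,0,0,0,0],
  ],
)

```text
t: 18.2
ee_pos: [0.4548, -0.0269, 0.3422]
eef_rot: [0.001, 0.994, 0.111, 0.003]
force: [0.9, 0.4, -1.1]
finger_gap: 0.0914
```

```bash
python3 - <<'E'
from h import *
s=read_state();print(s['t'],s['finger_gap'],s['ee_pos'])
to(.46,-.14,.34,12.7);to(.56,-.1,.34,0)
for n in('wrist','scene'):
  f=optics.grab_frame(n);save(f['img'],n+'d')
  for k in('scraper_mid','camera_unit','mid_mid'):
    for d in optics.outline_of(f,k): print(n,k,round(d['p'],2),np.round(d['box']))
E
```

```text
18.2 0.09139587963964012 [ 0.45475603 -0.02694299  0.34220858]
shift [-19.9 111.4   2.3] rotvec [ 0.12 -0.28  0.09] yaw now 12.79 turn z 0.09
shift [86.4 94.5  2.8] rotvec [ 0.08 -0.29 12.79] yaw now 12.79 turn z 12.79
wrist scraper_mid 0.97 [326. 153.  31.  76.]
wrist scraper_mid 0.36 [311. 295.  40.  65.]
wrist camera_unit 0.89 [497. 176. 124.  74.]
wrist mid_mid 0.77 [310. 294.  40.  63.]
wrist mid_mid 0.38 [323. 151.  50.  89.]
scene scraper_mid 0.86 [353. 195.  46.  26.]
scene scraper_mid 0.66 [355. 204.  54.  17.]
scene camera_unit 0.56 [315. 249.  54.  63.]
scene camera_unit 0.46 [355. 205.  53.  22.]
scene mid_mid 0.86 [288. 168.  17.  35.]
scene mid_mid 0.47 [314. 248.  54.  65.]
scene mid_mid 0.26 [352. 194.  43.  29.]
```

```bash
python3 - <<'E'
from h import *
def ov(f,x0,y0,w,h,W,H,fc,yaw):
  s=W/w; im=cv2.resize(f['img'][y0:y0+h,x0:x0+w],(W,H),interpolation=3)
  r=Ro.from_euler('z',yaw,degrees=True).as_matrix()
  def line(P,c):
    q=(proj(f,np.array(P)@r.T+fc)-[x0,y0]+.5)*s; cv2.polylines(im,[q.astype(int)],True,c,1)
  for z,c in((-.06,(255,0,0)),(.028,(0,255,0))): line([(.045,-.045,z),(.175,-.045,z),(.175,.045,z),(.045,.045,z)],c)
  t=np.linspace(0,2*np.pi,40)
  for x in(.03,.045): line(np.c_[0*t+x,.022*np.cos(t),.022*np.sin(t)],(255,255,0))
  return im
fc=np.array([.588,-.006,.06])
f=optics.grab_frame('wrist');g=optics.grab_frame('scene');h=optics.grab_frame('top')
a=ov(f,425,125,150,112,400,299,fc,0);b=ov(g,270,200,100,75,400,300,fc,0);c=ov(h,250,110,90,67,400,298,fc,0)
d=f['img'][100:200,280:380];d=cv2.resize(d,(400,400),interpolation=3)[:298]
save(np.vstack([np.hstack([a,b[:299]]),np.hstack([c,d])]),'o1')
E
```

```text
(no output)
```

View pics/o1.png

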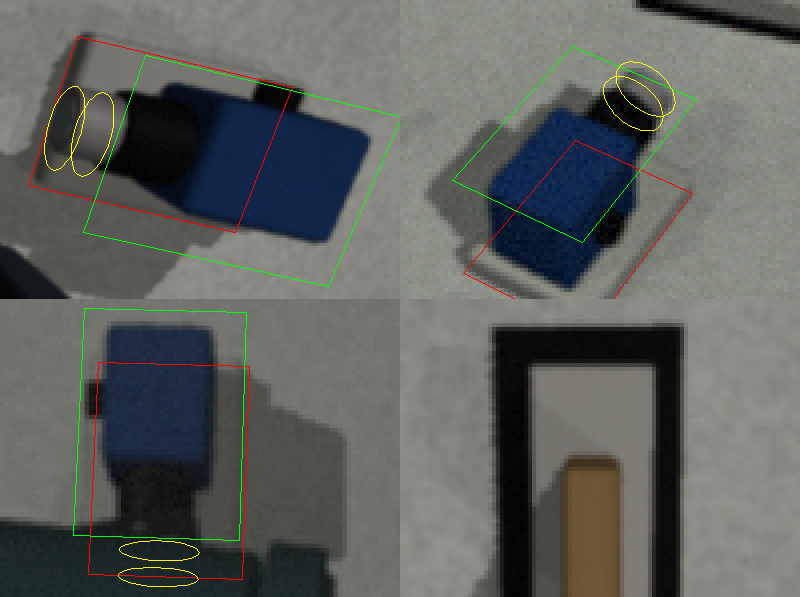

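View 12: the scraper stands inside its pad. The camera model overlay (focus ~(0.588,-0.006)) fits base, barrel and body to a few mm. I look closer at the inspection camera to refine it.

Emit:
apply_moves(
  commands=[
    [0,0,0,0,0,0,6],
    [0,0,0,0,0,0,8.5],
    [0,0,0,0,0,0,8.5],
    [0,0,0,0,0,0,8.5],
    [0,0,0,0,0,0,8.5],
  ],
)

```text
t: 19.25
ee_pos: [0.4533, -0.0268, 0.3383]
eef_rot: [0.0, 0.971, -0.238, -0.001]
force: [-0.3, 0.3, 0.7]
finger_gap: 0.0915
```

Emit:
apply_moves(
  commands=[
    [0,0,0,0,0,0,8.5],
    [0,0,0,0,0,0,8.5],
    [0,0,0,0,0,0,8.5],
    [0,0,0,0,0,0,8.5],
    [0,0,0,0,0,0,8.5],
  ],
)

```text
t: 19.75
ee_pos: [0.4532, -0.0268, 0.3383]
eef_rot: [0.0, 0.819, -0.574, -0.0]
force: [-0.3, -0.8, 0.7]
finger_gap: 0.0913
```

Emit:
apply_moves(
  commands=[
    [0,0,0,0,0,0,8.5],
    [0,0,0,0,0,0,8.5],
    [0,0,0,0,0,0,3.3],
    [0,-10,-20,25,0,0,0],
    [0,-12,-25,35,0,0,0],
  ],
)

```text
t: 20.25
ee_pos: [0.4996, -0.0048, 0.2794]
eef_rot: [0.001, -0.707, 0.708, -0.001]
force: [0.3, -0.4, -0.1]
finger_gap: 0.091
```

Emit:
apply_moves(
  commands=[
    [0,0,0,35,0,0,0],
    [0,0,0,35,0,0,0],
    [0,0,0,12,0,0,0],
    [0,0,0,0,0,0,0],
    [0,0,0,0,0,0,0],
  ],
)

```text
t: 20.75
ee_pos: [0.4989, -0.0049, 0.1977]
eef_rot: [0.0, -0.707, 0.707, -0.0]
force: [-0.3, -0.5, 0.3]
finger_gap: 0.0914
```

```bash
python3 - <<'E'
from h import *
s=read_state();print(s['t'],s['ee_pos'],np.round(s['qpos'],2));to(.5,-.005,.2,-90)
f=optics.grab_frame('wrist');im=f['img'];save(im,'w5');np.savez('w5.npz',**{k:f[k] for k in('intrinsics','R','t')})
fc=np.array([.588,-.006,.06])
hsv=cv2.cvtColor(im,cv2.COLOR_RGB2HSV);m=((hsv[...,0]>105)&(hsv[...,0]<125)&(hsv[...,1]>140)).astype(np.uint8);m[215:]=0
n,l,st,ce=cv2.connectedComponentsWithStats(m);print(st[1:][st[1:,4]>200])
s=5/4
big=cv2.resize(im[0:260,160:480],None,fx=2.3,fy=2.3,interpolation=3)
def line(P,c):
    q=(proj(f,np.array(P)+fc)-[160,0]+.5)*2.3; cv2.polylines(big,[q.astype(int)],True,c,1)
for z,c in((-.06,(255,0,0)),(.028,(0,255,0))): line([(.045,-.045,z),(.175,-.045,z),(.175,.045,z),(.045,.045,z)],c)
t=np.linspace(0,2*np.pi,40)
for x in(.03,.045): line(np.c_[0*t+x,.022*np.cos(t),.022*np.sin(t)],(255,255,0))
save(big,'o2')
E
```

```text
20.75 [ 0.49894345 -0.0049323   0.19771071] [-0.06  0.08  2.14 -0.    0.92  1.51]
shift [ 0.1 -1.1 -2.3] rotvec [-0.03 -0.02 -0.02] yaw now -90.02 turn z -0.02
[[621  58  19  44 484]]
```

View pics/o2.png

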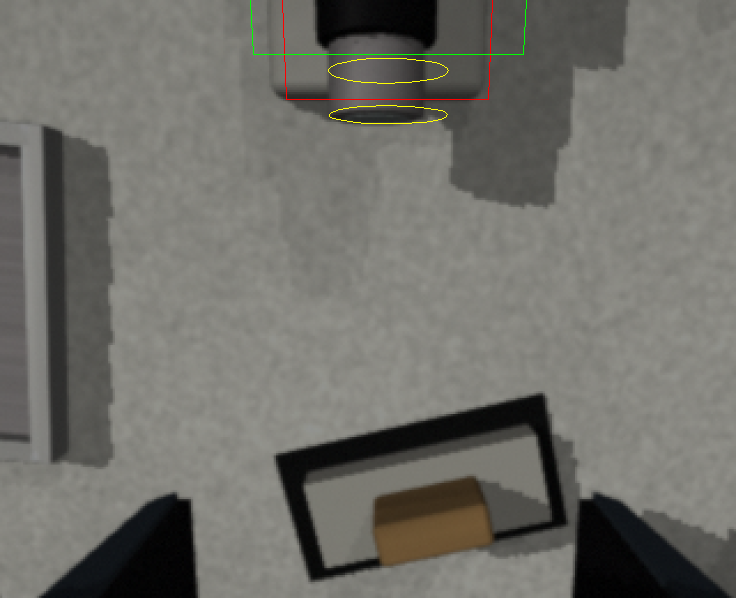

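View 13: the barrel is centred at crop column ~378 against the model's 388 (3.6 mm toward +y), and its end row agrees. So the focus is near (0.588,-0.0023). I check yaw numerically.

```bash
python3 - <<'E'
from h import *
g=optics.grab_frame('top')
im=cv2.imread('pics/top0.png');hsv=cv2.cvtColor(im,cv2.COLOR_BGR2HSV)
m=((hsv[...,0]>100)&(hsv[...,0]<130)&(hsv[...,1]>100));m[:, :255]=0;m[:,320:]=0;m[:100]=0;m[170:]=0
v,u=np.nonzero(m);print(u.min(),u.max(),v.min(),v.max())
for side in('L','R'):
  P=[]
  for r in range(v.min()+5,v.max()-6):
    x=u[v==r]
    if len(x)>10: P.append(ray(g,(x.min()-.5) if side=='L' else x.max()+.5,r,.088)[:2])
  P=np.array(P);k=np.polyfit(P[:,0],P[:,1],1);print(side,len(P),'yaw',np.degrees(np.arctan(k[0])).round(2),'y at x=.7',np.polyval(k,.7).round(4))
# wrist: base side edges & barrel edges by horizontal gradient
f=dict(np.load('w5.npz'));G=cv2.GaussianBlur(cv2.cvtColor(cv2.imread('pics/w5.png'),cv2.COLOR_BGR2GRAY).astype(float),(3,3),0)
def edge(c0,c1,r0,r1,z,sgn):
  P=[]
  for r in range(r0,r1):
    d=sgn*np.diff(G[r,c0:c1]);i=d.argmax()
    if 0<i<len(d)-1:
      den=d[i-1]-2*d[i]+d[i+1];o=.5*(d[i-1]-d[i+1])/den if den else 0
      P.append(ray(f,c0+i+.5+o,r,z)[:2])
  P=np.array(P);
  for _ in range(3):
    k=np.polyfit(P[:,0],P[:,1],1);e=abs(P[:,1]-np.polyval(k,P[:,0]));P=P[e<max(.0008,1.5*np.median(e))]
  print(c0,len(P),'yaw',np.degrees(np.arctan(k[0])).round(2),'y at .64',np.polyval(k,.64).round(4),'rms',e.std())
edge(272,286,2,36,.01,1);edge(366,380,2,36,.01,-1)   # base sides
edge(292,304,0,14,.06,-1);edge(344,356,0,18,.06,1)    # black barrel
edge(298,308,22,46,.06,1);edge(340,352,22,38,.06,-1)    # silver barrel
E
```

```text
273 296 116 151
L 24 yaw 0.38 y at x=.7 0.0246
R 24 yaw 0.88 y at x=.7 -0.0318
272 34 yaw 0.37 y at .64 0.0423 rms 0.00010428725631477432
366 34 yaw -0.09 y at .64 -0.0454 rms 7.563246425752333e-05
292 14 yaw 0.59 y at .64 0.0201 rms 2.211714897056486e-05
344 18 yaw -0.8 y at .64 -0.0234 rms 7.154165727719903e-05
298 15 yaw -3.8 y at .64 0.0128 rms 0.00014426112444277392Traceback (most recent call last):
  File "<stdin>", line 27, in <module>
  File "<stdin>", line 23, in edge
IndexError: too many indices for array: array is 1-dimensional, but 2 were indexed
```

Emit:
apply_moves(
  commands=[
    [0,10,0,-20,0,0,0],
    [0,25,0,-40,0,0,0],
    [0,25,0,-40,0,0,0],
    [0,30,5,-38,0,0,0],
    [0,45,15,0,0,0,0],
  ],
)

```text
t: 21.35
ee_pos: [0.4808, -0.141, 0.3415]
eef_rot: [-0.002, 0.708, -0.707, 0.004]
force: [1.0, -1.2, -0.5]
finger_gap: 0.0912
```

Emit:
apply_moves(
  commands=[
    [0,47,15,0,0,0,0],
    [0,47,15,0,0,0,0],
    [0,47,15,0,0,0,0],
    [0,47,15,0,0,0,0],
    [0,47,15,0,0,0,0],
  ],
)

```text
t: 21.85
ee_pos: [0.4023, -0.3769, 0.3365]
eef_rot: [-0.0, -0.707, 0.707, -0.001]
force: [1.3, 0.4, 0.0]
finger_gap: 0.0909
```

Emit:
apply_moves(
  commands=[
    [0,47,15,0,0,0,0],
    [0,47,15,0,0,0,0],
    [0,47,10,0,0,0,0],
    [0,40,5,0,0,0,0],
    [0,0,0,0,0,0,-5],
  ],
)

```text
t: 22.35
ee_pos: [0.357, -0.5599, 0.336]
eef_rot: [0.001, 0.736, -0.677, 0.001]
force: [-0.4, 0.7, -0.9]
finger_gap: 0.0911
```

Emit:
apply_moves(
  commands=[
    [0,0,0,0,0,0,-8],
    [0,0,0,0,0,0,-8],
    [0,0,0,0,0,0,-8],
    [0,0,0,0,0,0,-8],
    [0,0,0,0,0,0,-8],
  ],
)

```text
t: 22.85
ee_pos: [0.3582, -0.556, 0.3365]
eef_rot: [0.001, 0.925, -0.38, 0.001]
force: [0.8, 0.4, 0.5]
finger_gap: 0.0912
```

Emit:
apply_moves(
  commands=[
    [0,0,0,0,0,0,0],
    [0,0,0,0,0,0,0],
  ],
)

```text
t: 23.05
ee_pos: [0.3582, -0.5559, 0.3358]
eef_rot: [0.001, 0.923, -0.385, 0.0]
force: [0.2, -0.2, 0.4]
finger_gap: 0.0914
```

```bash
python3 - <<'E'
from h import *
s=read_state();print(s['t'],s['ee_pos'],np.round(s['qpos'],2))
f=optics.grab_frame('wrist');im=f['img'];save(im,'w6');np.savez('w6.npz',**{k:f[k] for k in('intrinsics','R','t')})
K,R,t=cam(f);print((-R.T@t).round(3))
for k in('tall_mid','mid_mid','short_mid'):
  for d in optics.outline_of(f,k): print(k,round(d['p'],2),np.round(d['box']))
x=proj(f,[[.48,-.385,.125],[.475,-.235,.105]]);print(x)
big=cv2.resize(im[:240,120:440],(800,600),interpolation=3);save(big,'o3')
E
```

```text
23.05 [ 0.35822866 -0.55592959  0.33576053] [-1.03  0.2   1.73 -0.    1.21 -0.24]
[ 0.412 -0.502  0.507]
tall_mid 0.96 [216.  26.  82.  52.]
tall_mid 0.77 [255.  96.  57.  49.]
tall_mid 0.6 [367.  50.  52.  66.]
tall_mid 0.58 [297.   5.  32.   9.]
[[ 291.52519826  -33.95186724]
 [ 177.75065098 -146.06485539]]
```

View pics/o3.png

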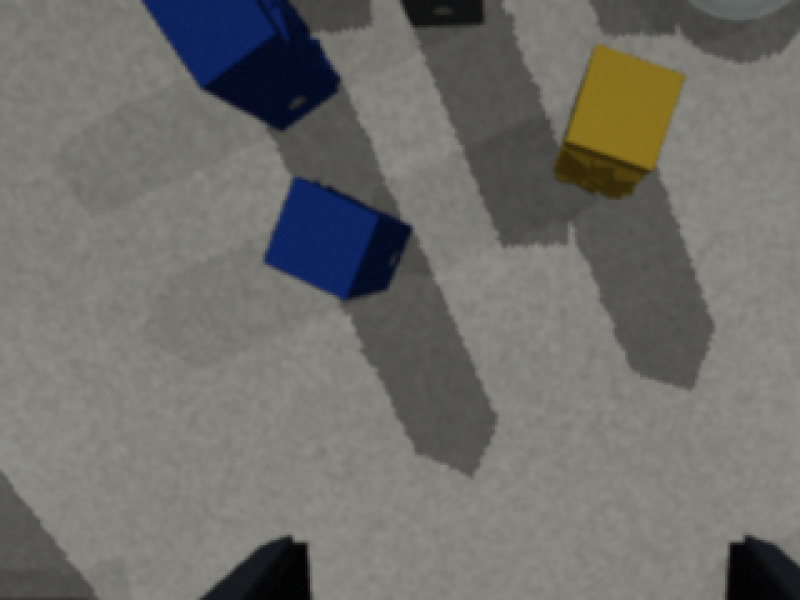

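View 14 shows look-alikes: blue at (320,238) and (245,60), yellow at (625,110). The dark tall block's foot, with a dot, just shows at (443,10). I turn to put the dark blocks under the camera.

Emit:
apply_moves(
  commands=[
    [0,-12,-22,0,0,0,0],
    [0,-24,-42,0,0,0,0],
    [0,-24,-42,0,0,0,0],
    [0,-24,-42,0,0,0,0],
    [0,-21,-38,0,0,0,0],
  ],
)

```text
t: 23.75
ee_pos: [0.4156, -0.348, 0.3346]
eef_rot: [0.0, 0.924, -0.384, -0.0]
force: [0.4, -0.7, -0.6]
finger_gap: 0.0911
```

Emit:
apply_moves(
  commands=[
    [0,0,0,0,0,0,6],
    [0,0,0,0,0,0,8.5],
    [0,0,0,0,0,0,8.5],
    [0,0,0,0,0,0,8.5],
    [0,0,0,0,0,0,8.5],
  ],
)

```text
t: 24.25
ee_pos: [0.4155, -0.3499, 0.3346]
eef_rot: [0.0, 0.735, -0.678, -0.0]
force: [0.8, 1.2, 0.2]
finger_gap: 0.091
```

Emit:
apply_moves(
  commands=[
    [0,0,0,0,0,0,8.5],
    [0,0,0,0,0,0,8.5],
    [0,0,0,0,0,0,8.5],
    [0,0,0,0,0,0,8.5],
    [0,0,0,0,0,0,0],
  ],
)

```text
t: 24.75
ee_pos: [0.4155, -0.35, 0.3346]
eef_rot: [-0.0, -0.506, 0.863, 0.0]
force: [0.2, 0.6, -0.2]
finger_gap: 0.0912
```

Emit:
apply_moves(
  commands=[
    [0,0,0,0,0,0,0],
    [0,0,0,0,0,0,0],
  ],
)

```text
t: 24.95
ee_pos: [0.4155, -0.35, 0.3346]
eef_rot: [-0.0, -0.509, 0.861, 0.0]
force: [0.2, -0.1, 0.1]
finger_gap: 0.0911
```

```bash
python3 - <<'E'
from h import *
s=read_state();print(s['t'],s['ee_pos'],np.round(s['qpos'],2));to(.415,-.35,.336,-119)
f=optics.grab_frame('wrist');im=f['img'];save(im,'w7');np.savez('w7.npz',**{k:f[k] for k in('intrinsics','R','t')})
K,R,t=cam(f);print((-R.T@t).round(3))
for k in('tall_mid','mid_mid','short_mid'):
  for d in optics.outline_of(f,k): print(k,round(d['p'],2),np.round(d['box']))
print(proj(f,[[.48,-.385,.125],[.48,-.385,0],[.475,-.235,.105],[.475,-.235,0]]).round())
big=cv2.resize(im[:240,120:440],(800,600),interpolation=3);save(big,'o4')
E
```

```text
24.95 [ 0.41549535 -0.34998682  0.33455372] [-0.74 -0.    1.96 -0.    1.19  1.33]
shift [ 0.3  0.4 -1.4] rotvec [ 0.03 -0.03  0.17] yaw now -118.83 turn z 0.17
[ 0.482 -0.386  0.506]
tall_mid 0.93 [332. 181.  43.  59.]
tall_mid 0.77 [317. 103.  43.  48.]
tall_mid 0.76 [403.  53.  65.  63.]
tall_mid 0.68 [236.  31.  64.  61.]
tall_mid 0.6 [407. 172.  64.  57.]
mid_mid 0.97 [228. 164.  52.  45.]
mid_mid 0.7 [337.  11.  56.  22.]
[[326. 104.]
 [326. 104.]
 [221. 169.]
 [242. 156.]]
```

View pics/o4.png

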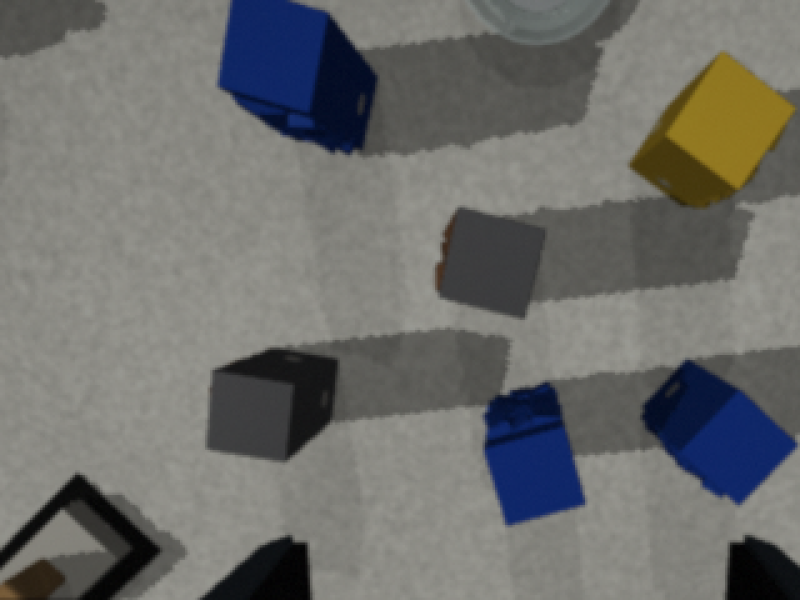

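View 15: tall dark block top at crop (492,262), back brown on its left. Mid dark block top at (250,415), dots visible on its right and upper sides. Blue look-alikes at (300,50), (535,460) and (720,430), yellow at (720,125). Choice: the two dark ones.

```bash
python3 - <<'E'
from h import *
f=dict(np.load('w7.npz'));im=cv2.imread('pics/w7.png')
G=cv2.cvtColor(im,cv2.COLOR_BGR2GRAY)
for nm,cs,z in(('tall',[(458,208),(546,228),(526,318),(440,295)],.125),('mid',[(214,370),(295,381),(286,460),(207,449)],.105),('short?',[(214,370),(295,381),(286,460),(207,449)],.085)):
  c=np.array(cs,np.float32)/2.5+[120,0]-.3
  P=np.array([ray(f,*p,z)[:2] for p in c])
  ctr=P.mean(0); L=[np.linalg.norm(P[i]-P[i-1]).round(4) for i in range(4)]
  fr=(P[1]+P[2]-P[0]-P[3]);up=(P[0]+P[1]-P[2]-P[3])
  a1=np.degrees(np.arctan2(fr[1],fr[0]));a2=np.degrees(np.arctan2(up[1],up[0]))
  print(nm,ctr.round(4),'L',L,'front yaw',a1.round(1),'up yaw -90:',(a2-90).round(1))
E
```

```text
tall [ 0.4845 -0.3754] L [np.float64(0.0379), np.float64(0.0392), np.float64(0.0396), np.float64(0.0397)] front yaw -132.3 up yaw -90: -131.8
mid [ 0.4789 -0.2361] L [np.float64(0.0396), np.float64(0.0389), np.float64(0.0399), np.float64(0.039)] front yaw -126.9 up yaw -90: -129.4
short? [ 0.4788 -0.2286] L [np.float64(0.0416), np.float64(0.0409), np.float64(0.0419), np.float64(0.0409)] front yaw -126.9 up yaw -90: -129.4
```

```bash
python3 - <<'E'
from h import *
to(.4845,-.3754,.17,-42); to(.4845,-.3754,.17,-42,(.4155,-.35,.3346,-42))
E
```

```text
shift [-11.3 -72.8 164.5] rotvec [ 5.000e-02 -0.000e+00 -7.695e+01] yaw now -118.95 turn z -76.95
shift [ 68.3 -27.3 164.6] rotvec [0. 0. 0.] yaw now -42.0 turn z -0.0
```

Emit:
apply_moves(
  commands=[
    [0.25,0,0,0,0,0,-5],
    [0.25,0,0,0,0,0,-8.5],
    [0.25,0,0,0,0,0,-8.5],
    [0.25,0,0,0,0,0,-8.5],
    [0.25,0,0,0,0,0,-8.5],
  ],
)

```text
t: 25.65
ee_pos: [0.4155, -0.35, 0.3345]
eef_rot: [0.0, 0.768, -0.64, -0.0]
force: [0.4, 0.1, 0.5]
finger_gap: 0.0684
```

Emit:
apply_moves(
  commands=[
    [0.25,0,0,0,0,0,-8.5],
    [0.25,0,0,0,0,0,-8.5],
    [0.25,0,0,0,0,0,-8.5],
    [0.25,0,0,0,0,0,-8.5],
    [0.25,0,0,0,0,0,-3.8],
  ],
)

```text
t: 26.15
ee_pos: [0.4155, -0.35, 0.3345]
eef_rot: [0.0, 0.934, -0.357, -0.0]
force: [0.9, -0.8, 0.4]
finger_gap: 0.0684
```

```bash
python3 - <<'E'
from h import *
s=read_state();print(s['finger_gap'],s['ee_pos'])
to(.4845,-.3754,.15,-42)
E
```

```text
0.0684048746720195 [ 0.41548769 -0.35001412  0.33451009]
shift [ 68.4 -27.3 184.5] rotvec [0.04 0.03 0.16] yaw now -41.84 turn z 0.16
```

Emit:
apply_moves(
  commands=[
    [0.25,23,-9,0,0,0,0.2],
    [0.25,23,-9,20,0,0,0],
    [0.25,22.4,-9.3,40,0,0,0],
    [0.25,0,0,45,0,0,0],
    [0.25,0,0,45,0,0,0],
  ],
  newtons=15,
)

```text
t: 26.65
ee_pos: [0.4848, -0.376, 0.1829]
eef_rot: [0.0, 0.933, -0.361, -0.0]
force: [0.1, 0.1, -0.5]
finger_gap: 0.0684
```

Emit:
apply_moves(
  commands=[
    [0.25,0,0,20,0,0,0],
    [0.25,0,0,0,0,0,0],
    [0.25,0,0,0,0,0,0],
  ],
)

```text
t: 26.95
ee_pos: [0.4846, -0.3762, 0.1652]
eef_rot: [0.0, 0.932, -0.362, -0.0]
force: [0.2, -0.2, -0.3]
finger_gap: 0.0685
```

Emit:
apply_moves(
  commands=[
    [0.25,0,0,30,0,0,0],
    [0.25,0,0,30,0,0,0],
    [0.25,0,0,20,0,0,0],
    [0.25,0,0,0,0,0,0],
  ],
)

```text
t: 27.35
ee_pos: [0.484, -0.3758, 0.0841]
eef_rot: [0.0, 0.932, -0.362, -0.001]
force: [0.9, -0.0, 0.4]
finger_gap: 0.0683
```

```bash
python3 - <<'E'
from h import *
s=read_state();print(s['finger_gap'],s['force'])
to(.4845,-.3754,.084,-42)
f=optics.grab_frame('scene');g=optics.grab_frame('wrist')
q=proj(f,s['ee_pos'])[0].astype(int)
save(np.hstack([cv2.resize(f['img'][q[1]-45:q[1]+45,q[0]-60:q[0]+60],(400,300),interpolation=3),cv2.resize(g['img'],(400,250))[:300].repeat(1,0) if 0 else cv2.resize(g['img'],(400,300))]),'p1')
E
```

```text
0.06830427718280932 [ 0.91434633 -0.04390391  0.42019208]
shift [ 0.1 -0.6  0.1] rotvec [ 0.04  0.09 -0.4 ] yaw now -42.4 turn z -0.4
```

No unexpected contact. I close gently to centre the block across its sides, then release and rise.

Emit:
apply_moves(
  commands=[
    [1,0,0,0,0,0,0],
    [1,0,0,0,0,0,0],
    [1,0,0,0,0,0,0],
    [1,0,0,0,0,0,0],
    [1,0,0,0,0,0,0],
  ],
  newtons=10,
)

```text
t: 27.95
ee_pos: [0.4844, -0.3761, 0.085]
eef_rot: [0.0, 0.932, -0.362, -0.0]
force: [-1.1, 1.3, 5.5]
finger_gap: 0.0401
```

Emit:
apply_moves(
  commands=[
    [1,0,0,0,0,0,0],
    [1,0,0,0,0,0,0],
    [0.25,0,0,0,0,0,0],
    [0.25,0,0,0,0,0,0],
    [0.25,0,0,0,0,0,0],
  ],
)

```text
t: 28.45
ee_pos: [0.4842, -0.3759, 0.0844]
eef_rot: [0.0, 0.932, -0.362, -0.0]
force: [-0.3, 0.2, -0.8]
finger_gap: 0.0613
```

Emit:
apply_moves(
  commands=[
    [0.25,0,0,0,0,0,0],
    [0.25,0,0,-25,0,0,0],
    [0.25,0,0,-40,0,0,0],
    [0.25,0,0,-15,0,0,0],
    [0.25,0,0,0,0,0,0],
  ],
)

```text
t: 28.95
ee_pos: [0.4853, -0.3768, 0.1668]
eef_rot: [0.001, 0.932, -0.362, 0.002]
force: [-0.7, -0.3, -1.0]
finger_gap: 0.0682
```

Emit:
apply_moves(
  commands=[
    [0.25,0,0,0,0,0,6],
    [0.25,0,0,0,0,0,8.5],
    [0.25,0,0,0,0,0,8.5],
    [0.25,0,0,0,0,0,8.5],
    [0.25,0,0,0,0,0,8.5],
  ],
)

```text
t: 29.45
ee_pos: [0.4837, -0.3755, 0.1628]
eef_rot: [0.0, 0.75, -0.661, -0.001]
force: [-0.7, 0.2, -0.2]
finger_gap: 0.0684
```

Emit:
apply_moves(
  commands=[
    [0.25,0,0,0,0,0,8.5],
    [0.25,0,0,0,0,0,8.5],
    [0.25,0,0,0,0,0,8.5],
    [0.25,0,0,0,0,0,8.5],
    [0.25,0,0,0,0,0,8.5],
  ],
)

```text
t: 29.95
ee_pos: [0.4837, -0.3754, 0.1628]
eef_rot: [-0.001, -0.46, 0.888, 0.001]
force: [-0.7, -0.4, 0.1]
finger_gap: 0.0685
```

Emit:
apply_moves(
  commands=[
    [0.25,0,0,0,0,0,7.5],
    [0.25,0,0,0,0,0,0],
    [0.25,0,0,0,0,0,0],
  ],
)

```text
t: 30.25
ee_pos: [0.4839, -0.3756, 0.1635]
eef_rot: [-0.001, -0.405, 0.914, 0.001]
force: [0.1, -0.3, -1.2]
finger_gap: 0.0683
```

```bash
python3 - <<'E'
from h import *
s=read_state();print(s['finger_gap'],s['force'],s['ee_pos'])
to(.484,-.3758,.084,-132.4)
E
```

```text
0.0683398878828222 [ 0.10479006 -0.34659914 -1.16293999] [ 0.48391181 -0.375636    0.16346703]
shift [ 0.  -0.3 79.5] rotvec [ 0.1  -0.04  0.22] yaw now -132.18 turn z 0.22
```

Emit:
apply_moves(
  commands=[
    [0.25,0,-0.2,30,0,0,0.2],
    [0.25,0,0,30,0,0,0],
    [0.25,0,0,19,0,0,0],
    [0.25,0,0,0,0,0,0],
    [0.25,0,0,0,0,0,0],
  ],
  newtons=35,
)

```text
t: 30.75
ee_pos: [0.4843, -0.3761, 0.0855]
eef_rot: [-0.001, -0.403, 0.915, 0.0]
force: [0.1, 0.3, -0.1]
finger_gap: 0.0683
```

Emit:
apply_moves(
  commands=[
    [1,0,0,0,0,0,0],
    [1,0,0,0,0,0,0],
    [1,0,0,0,0,0,0],
    [1,0,0,0,0,0,0],
    [1,0,0,0,0,0,0],
  ],
)

```text
t: 31.25
ee_pos: [0.4847, -0.3763, 0.086]
eef_rot: [-0.0, -0.402, 0.916, -0.0]
force: [1.3, 1.7, 5.9]
finger_gap: 0.0403
```

```bash
python3 - <<'E'
from h import *
s=read_state();print(s['finger_gap'],s['force'],s['ee_pos'])
to(.4842,-.3759,.084,-132.4)
p,R=pose();
# target: right side at focus: block yaw phi=-90+.2 ; block centre = focus -(.02,0)
to(.568,-.002,.2,-89.8,(.4842,-.3759,.2,-132.4))
E
```

```text
0.04033939633071501 [1.33614665 1.65156169 5.89694311] [ 0.48472413 -0.37628804  0.08599773]
shift [0.1 0.6 2. ] rotvec [-0.02 -0.04 -0.2 ] yaw now -132.6 turn z -0.2
shift [-332.6  190.2    0. ] rotvec [  0.    0.  -42.6] yaw now -132.4 turn z -42.6
```

Emit:
apply_moves(
  commands=[
    [1,0,0,0,0,0,0],
    [1,0,0,-20,0,0,0],
    [1,0,0,-40,0,0,0],
    [1,0,0,-40,0,0,0],
    [1,0,0,-40,0,0,0],
  ],
)

```text
t: 31.75
ee_pos: [0.4838, -0.3755, 0.2261]
eef_rot: [-0.001, -0.402, 0.916, 0.001]
force: [0.3, -1.0, -5.6]
finger_gap: 0.0399
```

Emit:
apply_moves(
  commands=[
    [1,-12,7,-20,0,0,0],
    [1,-30,17,0,0,0,0],
    [1,-40,23,0,0,0,0],
    [1,-40,23,0,0,0,0],
    [1,-40,23,0,0,0,0],
  ],
)

```text
t: 32.25
ee_pos: [0.5252, -0.1921, 0.2448]
eef_rot: [-0.001, -0.402, 0.916, 0.0]
force: [1.4, -0.5, -4.3]
finger_gap: 0.0399
```

Emit:
apply_moves(
  commands=[
    [1,-40,23,0,0,0,0],
    [1,-40,23,0,0,0,0],
    [1,-40,23,0,0,0,0],
    [1,-25,13,0,0,0,0],
    [1,-13,7,0,0,0,0],
  ],
)

```text
t: 32.75
ee_pos: [0.5669, -0.0151, 0.2447]
eef_rot: [-0.001, -0.403, 0.915, 0.0]
force: [-0.3, -0.1, -5.5]
finger_gap: 0.0398
```

Emit:
apply_moves(
  commands=[
    [1,0,0,0,0,0,-8],
    [1,0,0,0,0,0,-8],
    [1,0,0,0,0,0,-8.5],
    [1,0,0,0,0,0,-8.5],
    [1,0,0,0,0,0,-8.5],
  ],
)

```text
t: 33.25
ee_pos: [0.5667, -0.0179, 0.2447]
eef_rot: [-0.001, -0.702, 0.712, 0.001]
force: [0.8, -0.3, -5.2]
finger_gap: 0.04
```

Emit:
apply_moves(
  commands=[
    [1,0,0,0,0,0,0],
    [1,0,0,0,0,0,0],
  ],
)

```text
t: 33.45
ee_pos: [0.5669, -0.0177, 0.245]
eef_rot: [-0.001, -0.698, 0.716, 0.0]
force: [1.0, 0.1, -5.9]
finger_gap: 0.0397
```

```bash
python3 - <<'E'
from h import *
s=read_state();print(s['t'],s['finger_gap'],s['force'],s['ee_pos'],np.round(s['qpos'],2))
to(.568,-.002,.1155,-89.8)
E
```

```text
33.45 0.03973057580344051 [ 0.992727    0.12385822 -5.86499417] [ 0.56690395 -0.01773988  0.24499628] [-0.07  0.13  1.99 -0.    1.02  1.52]
shift [-15.8  -0.9 129.5] rotvec [ 0.09 -0.02 -1.6 ] yaw now -91.4 turn z -1.6
```

Emit:
apply_moves(
  commands=[
    [1,-16,-0.5,0,0.1,0,-1.6],
    [1,0,0,35,0,0,0],
    [1,0,0,40,0,0,0],
    [1,0,0,40,0,0,0],
    [1,0,0,13,0,0,0],
  ],
)

```text
t: 33.95
ee_pos: [0.5658, -0.0007, 0.1138]
eef_rot: [0.002, 0.71, -0.705, -0.002]
force: [-0.2, -0.3, -5.3]
finger_gap: 0.04
```

Emit:
apply_moves(
  commands=[
    [1,0,0,1.5,0,0,0],
    [1,0,0,0,0,0,0],
    [1,0,0,0,0,0,0],
  ],
)

```text
t: 34.25
ee_pos: [0.5695, -0.0013, 0.1178]
eef_rot: [-0.001, 0.71, -0.704, 0.001]
force: [0.2, 0.1, -4.7]
finger_gap: 0.0401
```

```bash
python3 - <<'E'
from h import *
s=read_state();print(s['t'],s['finger_gap'],s['force'],s['ee_pos'])
to(.568,-.002,.1155,-89.8)
fc=np.array([.588,-.002,.06])
for n in('scene','top'):
  f=optics.grab_frame(n)
  for k in('tall_right','tall_mid'):
    for d in optics.outline_of(f,k)[:3]: print(n,k,round(d['p'],2),np.round(d['box'],1))
  print(n,'focus px',proj(f,fc),'block top ctr',proj(f,[.568,-.002,.155]))
  save(f['img'],n+'_f')
f=optics.grab_frame('scene')
im=f['img'];q=proj(f,fc)[0].astype(int);im=cv2.resize(im[q[1]-40:q[1]+35,q[0]-50:q[0]+50],(800,600),interpolation=3)
cv2.drawMarker(im,((proj(f,fc)[0]-q+[50,40]+.5)*8).astype(int),(255,0,0),0,20,1)
save(im,'p2')
E
```

```text
34.25 0.04014923907975197 [ 0.16812411  0.10658616 -4.71126434] [ 0.56949533 -0.00133297  0.11777832]
shift [0.7 1.5 2.3] rotvec [-0.22 -0.02  0.27] yaw now -89.53 turn z 0.27
scene tall_right 0.9 [219.5 135.8  19.6  40.2]
scene tall_right 0.88 [342.8 201.8  24.1  49.5]
scene tall_right 0.88 [230.8 177.3  24.3  45.2]
scene tall_mid 0.87 [221.4 139.6  21.3  41.4]
scene tall_mid 0.86 [273.4 138.2  21.7  40.9]
scene tall_mid 0.66 [235.2 176.6  21.2  39.8]
scene focus px [[338.07195911 215.27898701]] block top ctr [[342.75844606 183.19179669]]
top tall_right 0.67 [426.9 267.4  30.4  21.2]
top tall_right 0.67 [487.4 230.4  42.1  26.1]
top tall_right 0.67 [464.2 286.4  34.2  22.9]
top tall_mid 0.82 [465.6 285.5  40.2  21.3]
top tall_mid 0.79 [420.5 181.9  30.8  30. ]
top tall_mid 0.76 [427.1 267.2  26.1  23.5]
top focus px [[283.07477564 183.98149877]] block top ctr [[280.06810299 183.61436778]]
```

View pics/p2.png

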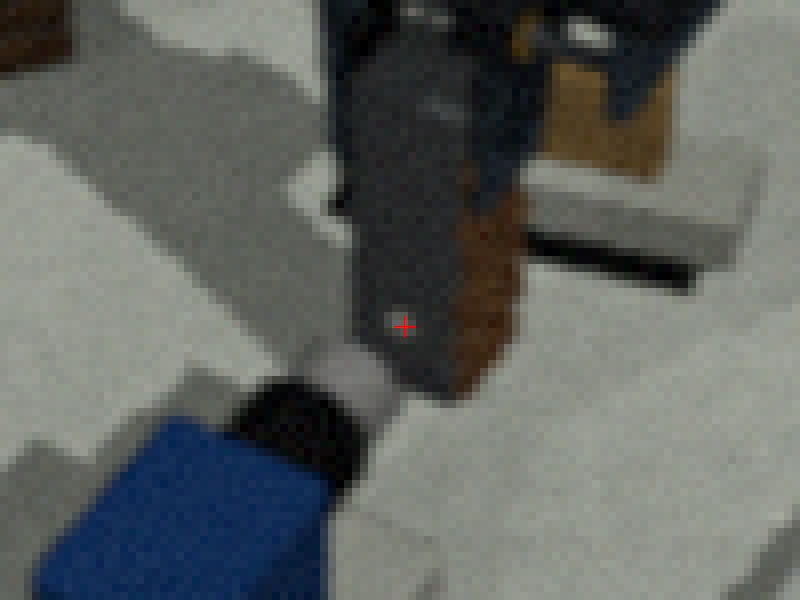

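View 16: the right-side dot at (397,320) is within a pixel of the projected focus (404,326), back brown on the far side. I trim the pose and hold.

Emit:
apply_moves(
  commands=[
    [1,0.7,1.4,2.2,-0.2,0,0.3],
    [1,0,0,0,0,0,0],
    [1,0,0,0,0,0,0],
    [1,0,0,0,0,0,0],
    [1,0,0,0,0,0,0],
  ],
)

```text
t: 35.1
ee_pos: [0.5668, -0.0021, 0.1136]
eef_rot: [0.001, 0.708, -0.706, -0.001]
force: [-0.4, 0.3, -5.1]
finger_gap: 0.0398
```

```bash
python3 - <<'E'
from h import *
s=read_state();print(s['t'],s['force'],s['ee_pos'],np.abs(s['qvel']).max())
to(.568,-.002,.1155,-89.8)
E
```

```text
35.1 [-0.43853065  0.31621575 -5.12293243] [ 0.56675125 -0.00209409  0.11359633] 0.0020327520567388745
shift [-0.1 -1.2 -1.9] rotvec [ 0.15 -0.01 -0.01] yaw now -89.81 turn z -0.01
```

Emit:
apply_moves(
  commands=[
    [1,0,-0.8,-1.2,0.1,0,0],
    [1,0,0,0,0,0,0],
    [1,0,0,0,0,0,0],
    [1,0,0,0,0,0,0],
    [1,0,0,0,0,0,0],
  ],
)

```text
t: 35.6
ee_pos: [0.5676, -0.0021, 0.1148]
eef_rot: [0.0, 0.708, -0.706, -0.0]
force: [0.9, 0.7, -5.0]
finger_gap: 0.0397
```

Emit:
apply_moves(
  commands=[
    [1,0,0,0,0,0,0],
    [1,0,0,0,0,0,0],
    [1,0,0,0,0,0,0],
    [1,0,0,0,0,0,0],
    [1,0,0,0,0,0,0],
  ],
)

```text
t: 36.1
ee_pos: [0.5676, -0.0021, 0.1148]
eef_rot: [0.0, 0.708, -0.706, -0.0]
force: [-1.0, -0.1, -5.1]
finger_gap: 0.0398
```

Emit:
apply_moves(
  commands=[
    [1,0,0,0,0,0,0],
    [1,0,0,0,0,0,0],
    [1,0,0,0,0,0,0],
    [1,0,0,0,0,0,0],
    [1,0,0,0,0,0,0],
  ],
)

```text
t: 36.6
ee_pos: [0.5675, -0.0021, 0.1148]
eef_rot: [0.0, 0.708, -0.706, -0.0]
force: [-0.6, -0.3, -4.9]
finger_gap: 0.0398
```

```bash
python3 - <<'E'
from h import *
s=read_state();print(s['t'],s['force'],s['ee_pos'],np.abs(s['qvel']).max())
to(.568,-.002,.1155,-89.8)
E
```

```text
36.6 [-0.6253916  -0.29741153 -4.85932325] [ 0.56754463 -0.00207448  0.11480813] 0.0012156432519192391
shift [-0.1 -0.5 -0.7] rotvec [ 0.05 -0.01 -0.01] yaw now -89.81 turn z -0.01
```

Emit:
apply_moves(
  commands=[
    [1,0,0,0,0,0,-4],
    [1,0,0,0,0,0,-8.5],
    [1,0,0,0,0,0,-8.5],
    [1,0,0,0,0,0,-8.5],
    [1,0,0,0,0,0,-8.5],
  ],
)

```text
t: 37.1
ee_pos: [0.5675, -0.0021, 0.1148]
eef_rot: [0.0, 0.901, -0.434, -0.0]
force: [0.0, -0.6, -4.7]
finger_gap: 0.04
```

Emit:
apply_moves(
  commands=[
    [1,0,0,0,0,0,-8.5],
    [1,0,0,0,0,0,-8.5],
    [1,0,0,0,0,0,-8.5],
    [1,0,0,0,0,0,-8.5],
    [1,0,0,0,0,0,-8.5],
  ],
)

```text
t: 37.6
ee_pos: [0.5676, -0.0021, 0.1149]
eef_rot: [0.0, 0.997, -0.078, -0.0]
force: [-0.4, 0.1, -5.4]
finger_gap: 0.0401
```

Emit:
apply_moves(
  commands=[
    [1,0,0,0,0,0,-6.5],
    [1,0,0,0,0,0,-3],
    [1,0,0,0,0,0,0],
    [1,0,0,0,0,0,0],
    [1,0,0,0,0,0,0],
  ],
)

```text
t: 38.1
ee_pos: [0.5676, -0.0021, 0.1148]
eef_rot: [0.0, 1.0, 0.001, -0.0]
force: [0.4, 0.5, -4.5]
finger_gap: 0.0398
```

```bash
python3 - <<'E'
from h import *
s=read_state();print(s['t'],s['force'],s['ee_pos'],np.abs(s['qvel']).max())
to(.568,-.002,.1155,0.2)
E
```

```text
38.1 [ 0.36294806  0.52591412 -4.46019944] [ 0.56755653 -0.00206819  0.1148219 ] 0.006517204171292079
shift [ 0.4 -0.1 -0.7] rotvec [ 0.01  0.05 -0.09] yaw now 0.11 turn z -0.09
```

Emit:
apply_moves(
  commands=[
    [1,0,0,0,0,0,0],
    [1,0,0,0,0,0,0],
    [1,0,0,0,0,0,0],
    [1,0,0,0,0,0,0],
    [1,0,0,0,0,0,0],
  ],
)

```text
t: 38.6
ee_pos: [0.5676, -0.0021, 0.1148]
eef_rot: [0.0, 1.0, 0.002, -0.0]
force: [-0.0, 0.2, -5.8]
finger_gap: 0.04
```

Emit:
apply_moves(
  commands=[
    [1,0,0,0,0,0,0],
    [1,0,0,0,0,0,0],
    [1,0,0,0,0,0,0],
    [1,0,0,0,0,0,0],
    [1,0,0,0,0,0,0],
  ],
)

```text
t: 39.1
ee_pos: [0.5675, -0.0021, 0.1148]
eef_rot: [0.0, 1.0, 0.002, -0.0]
force: [0.1, 0.0, -5.3]
finger_gap: 0.0398
```

Emit:
apply_moves(
  commands=[
    [1,0,0,0,0,0,0],
    [1,0,0,0,0,0,0],
    [1,0,0,0,0,0,0],
    [1,0,0,0,0,0,-4],
    [1,0,0,0,0,0,-8.5],
  ],
)

```text
t: 39.6
ee_pos: [0.5676, -0.0021, 0.1148]
eef_rot: [0.0, 0.994, 0.112, -0.0]
force: [0.6, -0.3, -5.1]
finger_gap: 0.0398
```

Emit:
apply_moves(
  commands=[
    [1,0,0,0,0,0,-8.5],
    [1,0,0,0,0,0,-8.5],
    [1,0,0,0,0,0,-8.5],
    [1,0,0,0,0,0,-8.5],
    [1,0,0,0,0,0,-8.5],
  ],
)

```text
t: 40.1
ee_pos: [0.5675, -0.0021, 0.1148]
eef_rot: [-0.0, 0.885, 0.466, -0.0]
force: [0.2, -0.6, -5.8]
finger_gap: 0.0396
```

Emit:
apply_moves(
  commands=[
    [1,0,0,0,0,0,-8.5],
    [1,0,0,0,0,0,-8.5],
    [1,0,0,0,0,0,-8.5],
    [1,0,0,0,0,0,-6.5],
    [1,0,0,0,0,0,-3],
  ],
)

```text
t: 40.6
ee_pos: [0.5675, -0.0021, 0.1148]
eef_rot: [-0.0, 0.704, 0.71, -0.0]
force: [0.8, 0.3, -5.1]
finger_gap: 0.0401
```

Emit:
apply_moves(
  commands=[
    [1,0,0,0,0,0,0],
    [1,0,0,0,0,0,0],
    [1,0,0,0,0,0,0],
  ],
)

```text
t: 40.9
ee_pos: [0.5676, -0.0021, 0.1148]
eef_rot: [-0.0, 0.706, 0.708, -0.0]
force: [-0.6, -0.4, -4.6]
finger_gap: 0.0398
```

```bash
python3 - <<'E'
from h import *
s=read_state();print(s['t'],s['force'],s['ee_pos'],np.abs(s['qvel']).max(),np.round(s['qpos'],2))
to(.568,-.002,.1155,90.2)
E
```

```text
40.9 [-0.55749775 -0.37889738 -4.56517259] [ 0.5675696  -0.00206153  0.11482928] 0.006032445271345078 [-0.04  0.32  2.04 -0.    0.78 -1.62]
shift [ 0.1  0.4 -0.7] rotvec [-0.05  0.01 -0.09] yaw now 90.11 turn z -0.09
```

Emit:
apply_moves(
  commands=[
    [1,0,0,0,0,0,0],
    [1,0,0,0,0,0,0],
    [1,0,0,0,0,0,0],
    [1,0,0,0,0,0,0],
    [1,0,0,0,0,0,0],
  ],
)

```text
t: 41.4
ee_pos: [0.5675, -0.0021, 0.1148]
eef_rot: [-0.0, 0.706, 0.708, -0.0]
force: [0.0, -0.9, -6.4]
finger_gap: 0.0397
```

Emit:
apply_moves(
  commands=[
    [1,0,0,0,0,0,0],
    [1,0,0,0,0,0,0],
    [1,0,0,0,0,0,0],
    [1,0,0,0,0,0,0],
    [1,0,0,0,0,0,0],
  ],
)

```text
t: 41.9
ee_pos: [0.5675, -0.0021, 0.1148]
eef_rot: [-0.0, 0.706, 0.708, -0.0]
force: [0.5, -0.3, -6.2]
finger_gap: 0.0398
```

Emit:
apply_moves(
  commands=[
    [1,0,0,0,0,0,0],
    [1,0,0,0,0,0,0],
    [1,0,0,0,0,0,0],
    [1,0,0,-20,0,0,0],
    [1,0,0,-35,0,0,0],
  ],
)

```text
t: 42.4
ee_pos: [0.566, -0.002, 0.1684]
eef_rot: [-0.002, 0.706, 0.708, -0.002]
force: [0.8, 0.0, -4.8]
finger_gap: 0.04
```

Emit:
apply_moves(
  commands=[
    [1,20,0,-35,0,0,0],
    [1,40,-5,0,0,0,0],
    [1,45,-5,0,0,0,0],
    [1,45,-5,0,0,0,0],
    [1,40,-3,0,0,0,2],
  ],
)

```text
t: 42.9
ee_pos: [0.5484, 0.1898, 0.205]
eef_rot: [-0.0, 0.718, 0.696, -0.0]
force: [1.4, 0.2, -5.1]
finger_gap: 0.0399
```

Emit:
apply_moves(
  commands=[
    [1,22,0,0,0,0,3],
    [1,0,0,0,0,0,0],
    [1,0,0,0,0,0,0],
  ],
)

```text
t: 43.2
ee_pos: [0.5494, 0.21, 0.2046]
eef_rot: [-0.0, 0.736, 0.677, -0.001]
force: [0.3, -0.2, -5.0]
finger_gap: 0.0399
```

```bash
python3 - <<'E'
from h import *
s=read_state();print(s['t'],s['force'],s['ee_pos'],s['finger_gap'])
to(.5499,.2103,.0957,85)
E
```

```text
43.2 [ 0.31858501 -0.21568144 -4.97549508] [0.54942494 0.21004037 0.20457526] 0.03987803952710862
shift [  0.4   0.6 108.9] rotvec [-0.07  0.04  0.28] yaw now 85.28 turn z 0.28
```

Emit:
apply_moves(
  commands=[
    [1,0,0,25,0,0,0],
    [1,0,0,35,0,0,0],
    [1,0,0,30,0,0,0],
    [1,0,0,13,0,0,0],
    [1,0,0,0,0,0,0],
  ],
)

```text
t: 43.7
ee_pos: [0.5487, 0.2088, 0.1004]
eef_rot: [-0.001, 0.736, 0.677, -0.002]
force: [0.4, -0.7, -5.3]
finger_gap: 0.0399
```

Emit:
apply_moves(
  commands=[
    [1,0,0,0,0,0,0],
    [1,0,0,2,0,0,0],
    [1,0,0,0,0,0,0],
  ],
)

```text
t: 44.0
ee_pos: [0.5503, 0.21, 0.1009]
eef_rot: [0.0, 0.736, 0.677, 0.0]
force: [-0.8, -0.0, -5.1]
finger_gap: 0.0399
```

Emit:
apply_moves(
  commands=[
    [1,0,0,1.5,0,0,0],
    [1,0,0,0,0,0,0],
  ],
)

```text
t: 44.2
ee_pos: [0.5497, 0.2099, 0.0985]
eef_rot: [-0.0, 0.736, 0.677, -0.0]
force: [-0.6, -0.0, -5.3]
finger_gap: 0.0399
```

Emit:
apply_moves(
  commands=[
    [1,0,0,1.5,0,0,0],
    [1,0,0,0,0,0,0],
  ],
)

```text
t: 44.4
ee_pos: [0.5495, 0.2098, 0.0966]
eef_rot: [-0.0, 0.736, 0.677, -0.0]
force: [0.5, -0.4, -5.5]
finger_gap: 0.0397
```

Emit:
apply_moves(
  commands=[
    [1,0,0,1,0,0,0],
    [1,0,0,0,0,0,0],
  ],
)

```text
t: 44.6
ee_pos: [0.5498, 0.2099, 0.0961]
eef_rot: [-0.0, 0.736, 0.677, -0.0]
force: [-1.4, -2.0, 1.7]
finger_gap: 0.04
```

Emit:
apply_moves(
  commands=[
    [1,0,0,0.7,0,0,0],
    [1,0,0,0,0,0,0],
  ],
)

```text
t: 44.8
ee_pos: [0.5499, 0.2099, 0.0961]
eef_rot: [-0.0, 0.736, 0.677, -0.0]
force: [-6.2, -2.8, 13.2]
finger_gap: 0.0399
```

Emit:
apply_moves(
  commands=[
    [0.25,0,0,0,0,0,0],
    [0.25,0,0,0,0,0,0],
    [0.25,0,0,0,0,0,0],
    [0.25,0,0,-20,0,0,0],
    [0.25,0,0,-45,0,0,0],
  ],
)

```text
t: 45.3
ee_pos: [0.5476, 0.2092, 0.1578]
eef_rot: [-0.001, 0.736, 0.677, -0.003]
force: [0.1, 1.2, 1.0]
finger_gap: 0.0685
```

Emit:
apply_moves(
  commands=[
    [0.25,0,0,-45,0,0,0],
    [0.25,0,0,-40,0,0,0],
    [0.25,-25,-2,0,0,0,0],
    [0.25,-45,-3,0,0,0,0],
    [0.25,-45,-3,0,0,0,0],
  ],
)

```text
t: 45.8
ee_pos: [0.5318, 0.0951, 0.2454]
eef_rot: [0.0, 0.736, 0.677, -0.0]
force: [1.1, -0.3, -0.3]
finger_gap: 0.0681
```

Emit:
apply_moves(
  commands=[
    [0.25,-45,-3,0,0,0,0],
    [0.25,-45,-3,0,0,0,0],
    [0.25,-45,-3,0,0,0,0],
    [0.25,-45,-3,0,0,0,0],
    [0.25,-45,-3,0,0,0,0],
  ],
)

```text
t: 46.3
ee_pos: [0.4978, -0.1287, 0.2454]
eef_rot: [0.0, 0.736, 0.677, -0.0]
force: [0.7, 0.2, 0.8]
finger_gap: 0.0681
```

Emit:
apply_moves(
  commands=[
    [0.25,-45,-3,0,0,0,0],
    [0.25,-45,-3,0,0,0,0],
    [0.25,-20,-3,0,0,0,5],
    [0.25,0,0,0,0,0,8.5],
    [0.25,0,0,0,0,0,8.5],
  ],
)

```text
t: 46.8
ee_pos: [0.4798, -0.2367, 0.2451]
eef_rot: [-0.0, 0.854, 0.521, -0.0]
force: [-0.2, 1.2, 0.6]
finger_gap: 0.0683
```

Emit:
apply_moves(
  commands=[
    [0.25,0,0,0,0,0,8.5],
    [0.25,0,0,0,0,0,8.5],
    [0.25,0,0,0,0,0,8.5],
    [0.25,0,0,0,0,0,8.5],
    [0.25,0,0,0,0,0,8.5],
  ],
)

```text
t: 47.3
ee_pos: [0.4801, -0.2358, 0.2452]
eef_rot: [0.0, 0.984, 0.177, -0.0]
force: [-0.2, -0.2, 0.1]
finger_gap: 0.0681
```

Emit:
apply_moves(
  commands=[
    [0.25,0,0,0,0,0,8.5],
    [0.25,0,0,0,0,0,8.5],
    [0.25,0,0,0,0,0,8.5],
    [0.25,0,0,0,0,0,8.5],
    [0.25,0,0,0,0,0,8.5],
  ],
)

```text
t: 47.8
ee_pos: [0.4801, -0.2358, 0.2452]
eef_rot: [0.0, 0.981, -0.192, -0.0]
force: [0.9, -0.1, -0.3]
finger_gap: 0.0684
```

Emit:
apply_moves(
  commands=[
    [0.25,0,0,0,0,0,8.5],
    [0.25,0,0,0,0,0,8.5],
    [0.25,0,0,0,0,0,0],
    [0.25,0,0,0,0,0,0],
  ],
)

```text
t: 48.2
ee_pos: [0.4801, -0.2358, 0.2452]
eef_rot: [0.0, 0.944, -0.33, -0.0]
force: [0.2, -0.5, 0.7]
finger_gap: 0.068
```

```bash
python3 - <<'E'
from h import *
s=read_state();print(s['t'],s['force'],s['ee_pos'],s['finger_gap'])
to(.4789,-.2361,.15,-38)
f=optics.grab_frame('scene')
for k in('tall_mid','scraper_mid','mid_mid'):
  for d in optics.outline_of(f,k): 
    if d['p']>.5: print(k,round(d['p'],2),np.round(d['box']))
print('tall exp',proj(f,[[.5499,.21,.01],[.5499,.21,.135]]).round(), 'scraper',proj(f,[.453,-.027,.03]).round())
g=optics.grab_frame('wrist');q=proj(g,[.4789,-.2361,.105])[0];print('mid top in wrist',q)
for d in optics.outline_of(g,'mid_mid')[:3]: print(round(d['p'],2),np.round(d['box']))
E
```

```text
48.2 [ 0.24851935 -0.5442403   0.7132805 ] [ 0.48009498 -0.23583691  0.24520472] 0.06804970367927932
shift [-0.7  0.9 95.2] rotvec [ 0.04  0.03 -0.55] yaw now -38.55 turn z -0.55
tall_mid 0.84 [235. 174.  21.  43.]
tall_mid 0.8 [420. 232.  30.  48.]
tall_mid 0.77 [273. 138.  24.  43.]
tall_mid 0.64 [219. 139.  19.  42.]
tall_mid 0.63 [258. 124.  19.  41.]
mid_mid 0.78 [288. 167.  21.  36.]
tall exp [[417. 251.]
 [425. 216.]] scraper [[354. 191.]]
mid top in wrist [326.69541336 184.86999464]
0.59 [324. 177.  37.  59.]
0.43 [189.  51. 133.  96.]
```

Emit:
apply_moves(
  commands=[
    [0.25,-0.7,0.9,20,0,0,-0.5],
    [0.25,0,0,40,0,0,0],
    [0.25,0,0,35,0,0,0],
    [0.25,0,0,0,0,0,0],
    [0.25,0,0,20,0,0,0],
  ],
  newtons=10,
)

```text
t: 49.0
ee_pos: [0.4802, -0.2368, 0.1322]
eef_rot: [0.0, 0.945, -0.328, 0.001]
force: [0.2, -0.3, 0.5]
finger_gap: 0.0686
```

Emit:
apply_moves(
  commands=[
    [0.25,0,0,30,0,0,0],
    [0.25,0,0,25,0,0,0],
    [0.25,0,0,9,0,0,0],
    [0.25,0,0,0,0,0,0],
    [0.25,0,0,0,0,0,0],
  ],
)

```text
t: 49.5
ee_pos: [0.4797, -0.2366, 0.0677]
eef_rot: [0.0, 0.945, -0.328, 0.0]
force: [-1.0, 0.1, 0.9]
finger_gap: 0.0681
```

Emit:
apply_moves(
  commands=[
    [1,0,0,0,0,0,0],
    [1,0,0,0,0,0,0],
    [1,0,0,0,0,0,0],
    [1,0,0,0,0,0,0],
    [1,0,0,0,0,0,0],
  ],
)

```text
t: 50.0
ee_pos: [0.479, -0.2362, 0.0666]
eef_rot: [0.0, 0.945, -0.328, -0.0]
force: [-2.1, 0.6, 6.7]
finger_gap: 0.04
```

```bash
python3 - <<'E'
from h import *
s=read_state();print(s['t'],s['force'],s['ee_pos'],s['finger_gap'])
to(.4789,-.2361,.066,-38)
E
```

```text
50.0 [-2.07764472  0.60048743  6.73635493] [ 0.47896095 -0.23623328  0.06656902] 0.04001315812468491
shift [-0.1 -0.1  0.6] rotvec [ 0.04  0.02 -0.31] yaw now -38.31 turn z -0.31
```

Emit:
apply_moves(
  commands=[
    [1,0,0,0,0,0,0],
    [0.25,0,0,0,0,0,0],
    [0.25,0,0,0,0,0,0],
    [0.25,0,0,0,0,0,0],
    [0.25,0,0,-20,0,0,0],
  ],
)

```text
t: 50.5
ee_pos: [0.4775, -0.2354, 0.0846]
eef_rot: [-0.0, 0.945, -0.328, -0.002]
force: [-0.5, 0.5, 0.6]
finger_gap: 0.0675
```

Emit:
apply_moves(
  commands=[
    [0.25,0,0,-40,0,0,0],
    [0.25,0,0,-15,0,0,0],
    [0.25,0,0,0,0,0,6],
    [0.25,0,0,0,0,0,8.5],
    [0.25,0,0,0,0,0,8.5],
  ],
)

```text
t: 51.0
ee_pos: [0.4788, -0.2361, 0.1411]
eef_rot: [0.0, 0.859, -0.512, -0.0]
force: [0.5, -0.7, -0.6]
finger_gap: 0.0683
```

Emit:
apply_moves(
  commands=[
    [0.25,0,0,0,0,0,8.5],
    [0.25,0,0,0,0,0,8.5],
    [0.25,0,0,0,0,0,8.5],
    [0.25,0,0,0,0,0,8.5],
    [0.25,0,0,0,0,0,8.5],
  ],
)

```text
t: 51.5
ee_pos: [0.4788, -0.2361, 0.1409]
eef_rot: [-0.0, -0.615, 0.789, 0.0]
force: [0.8, 0.7, -0.5]
finger_gap: 0.0686
```

Emit:
apply_moves(
  commands=[
    [0.25,0,0,0,0,0,8.5],
    [0.25,0,0,0,0,0,8.5],
    [0.25,0,0,0,0,0,7.5],
    [0.25,0,0,0,0,0,0],
    [0.25,0,0,0,0,0,0],
  ],
)

```text
t: 52.0
ee_pos: [0.4788, -0.2361, 0.1411]
eef_rot: [-0.0, -0.438, 0.899, 0.0]
force: [0.6, 0.1, 0.2]
finger_gap: 0.0682
```

```bash
python3 - <<'E'
from h import *
s=read_state();print(s['t'],s['force'],s['ee_pos'],s['finger_gap'])
to(.4790,-.2362,.066,-128.3)
E
```

```text
52.0 [0.59382494 0.1484563  0.19240602] [ 0.47878605 -0.23608005  0.14105217] 0.06820819983155077
shift [-0.1 -0.3 75.1] rotvec [ 0.04 -0.04  0.22] yaw now -128.08 turn z 0.22
```

Emit:
apply_moves(
  commands=[
    [0.25,0,-0.2,25,0,0,0.2],
    [0.25,0,0,30,0,0,0],
    [0.25,0,0,19,0,0,0],
    [0.25,0,0,0,0,0,0],
    [0.25,0,0,0,0,0,0],
  ],
  newtons=35,
)

```text
t: 52.5
ee_pos: [0.479, -0.2363, 0.0675]
eef_rot: [-0.001, -0.435, 0.9, 0.0]
force: [0.0, -0.1, -0.2]
finger_gap: 0.0683
```

Emit:
apply_moves(
  commands=[
    [1,0,0,0,0,0,0],
    [1,0,0,0,0,0,0],
    [1,0,0,0,0,0,0],
    [1,0,0,0,0,0,0],
    [1,0,0,0,0,0,0],
  ],
)

```text
t: 53.0
ee_pos: [0.4793, -0.2364, 0.0677]
eef_rot: [-0.0, -0.434, 0.901, -0.0]
force: [-0.4, 1.0, 5.7]
finger_gap: 0.0401
```

Emit:
apply_moves(
  commands=[
    [1,0,0,0,0,0,0],
    [1,0,0,0,0,0,0],
  ],
)

```text
t: 53.2
ee_pos: [0.4794, -0.2365, 0.0677]
eef_rot: [-0.0, -0.434, 0.901, -0.0]
force: [-0.7, 0.6, 6.2]
finger_gap: 0.04
```

```bash
python3 - <<'E'
from h import *
s=read_state();print(s['t'],s['force'],s['ee_pos'],s['finger_gap'])
to(.479,-.2362,.066,-128.3)
to(.568,-.002,.2,-89.8,(*s['ee_pos'][:2],.2,-128.3))
E
```

```text
53.2 [-0.71136784  0.58943826  6.23927283] [ 0.47936058 -0.23646029  0.06772791] 0.04001810365098221
shift [0.  0.4 1.7] rotvec [-0.01 -0.03 -0.2 ] yaw now -128.5 turn z -0.2
shift [-238.9   75.8    0. ] rotvec [  0.    0.  -38.5] yaw now -128.3 turn z -38.5
```

Emit:
apply_moves(
  commands=[
    [1,0,0,-20,0,0,0],
    [1,0,0,-40,0,0,0],
    [1,0,0,-40,0,0,0],
    [1,-10,3,-25,0,0,0],
    [1,-30,9,0,0,0,0],
  ],
)

```text
t: 53.7
ee_pos: [0.4959, -0.199, 0.1957]
eef_rot: [0.001, -0.433, 0.901, -0.002]
force: [0.8, 0.8, -4.8]
finger_gap: 0.04
```

Emit:
apply_moves(
  commands=[
    [1,-40,13,0,0,0,0],
    [1,-45,14,0,0,0,0],
    [1,-45,14,0,0,0,0],
    [1,-45,14,0,0,0,0],
    [1,-24,9,0,0,0,0],
  ],
)

```text
t: 54.2
ee_pos: [0.5688, 0.001, 0.1918]
eef_rot: [-0.001, -0.435, 0.9, 0.0]
force: [-0.3, -0.9, -4.8]
finger_gap: 0.0399
```

Emit:
apply_moves(
  commands=[
    [1,0,0,0,0,0,-6],
    [1,0,0,0,0,0,-8.5],
    [1,0,0,0,0,0,-8.5],
    [1,0,0,0,0,0,-8.5],
    [1,0,0,0,0,0,-7.2],
  ],
)

```text
t: 54.7
ee_pos: [0.5678, -0.0018, 0.1915]
eef_rot: [0.001, 0.71, -0.704, -0.001]
force: [0.4, -0.6, -3.5]
finger_gap: 0.0397
```

Emit:
apply_moves(
  commands=[
    [1,0,0,0,0,0,0],
    [1,0,0,0,0,0,0],
  ],
)

```text
t: 54.9
ee_pos: [0.5681, -0.0019, 0.1917]
eef_rot: [-0.001, -0.707, 0.707, 0.001]
force: [-0.3, 0.7, -4.9]
finger_gap: 0.0399
```

```bash
python3 - <<'E'
from h import *
s=read_state();print(s['t'],s['force'],s['ee_pos'],s['finger_gap'])
to(.568,-.002,.0977,-89.8)
E
```

```text
54.9 [-0.32451511  0.73614536 -4.92776283] [ 0.56807618 -0.00191589  0.19174524] 0.03985685633749056
shift [ 0.1 -0.1 94. ] rotvec [ 0.09 -0.01 -0.23] yaw now -90.03 turn z -0.23
```

Emit:
apply_moves(
  commands=[
    [1,0,0,20,0.1,0,-0.2],
    [1,0,0,35,0,0,0],
    [1,0,0,28,0,0,0],
    [1,0,0,10,0,0,0],
    [1,0,0,0,0,0,0],
  ],
)

```text
t: 55.4
ee_pos: [0.5677, -0.0019, 0.098]
eef_rot: [0.001, 0.709, -0.705, -0.001]
force: [-0.2, -0.6, -4.1]
finger_gap: 0.0398
```

Emit:
apply_moves(
  commands=[
    [1,0,0,0,0,0,0],
    [1,0,0,0,0,0,0],
    [1,0,0,0,0,0,0],
  ],
)

```text
t: 55.7
ee_pos: [0.5693, -0.002, 0.1003]
eef_rot: [-0.001, 0.709, -0.705, 0.001]
force: [-0.3, -0.1, -3.7]
finger_gap: 0.04
```

```bash
python3 - <<'E'
from h import *
s=read_state();print(s['t'],s['force'],s['ee_pos'],s['finger_gap'],np.abs(s['qvel']).max())
to(.568,-.002,.0977,-89.8)
E
```

```text
55.7 [-0.30596065 -0.06987313 -3.74499087] [ 0.56925124 -0.00195242  0.1003362 ] 0.039961709775695804 0.004453434045176628
shift [0.  1.3 2.6] rotvec [-0.16 -0.02  0.17] yaw now -89.63 turn z 0.17
```

Emit:
apply_moves(
  commands=[
    [1,0,0.6,1.2,-0.1,0,0.15],
    [1,0,0,0,0,0,0],
    [1,0,0,0,0,0,0],
    [1,0,0,0,0,0,0],
  ],
)

```text
t: 56.1
ee_pos: [0.5679, -0.0019, 0.0979]
eef_rot: [0.0, 0.709, -0.706, -0.0]
force: [-0.7, 0.4, -4.9]
finger_gap: 0.0396
```

```bash
python3 - <<'E'
from h import *
s=read_state();print(s['t'],s['ee_pos'],np.abs(s['qvel']).max())
to(.568,-.002,.0977,-89.8)
f=optics.grab_frame('scene')
c=np.array(s['ee_pos'])-[0,0,.0677]
for nm,off in(('+y side',[0,.02,.055]),('barrel side',[.02,.0,.055])):
  u,v=proj(f,c+off)[0].round().astype(int);print(nm,f['img'][v-2:v+3,u-1:u+2].reshape(-1,3).mean(0).round())
u,v=proj(f,[.588,-.002,.06])[0];u0,v0=int(u)-10,int(v)-10
p=cv2.cvtColor(f['img'],cv2.COLOR_RGB2GRAY)[v0:v0+20,u0:u0+20];print((u-u0,v-v0));print(p[3:16,3:17])
E
```

```text
56.1 [ 0.56790815 -0.00193952  0.09794129] 0.0027680835266223774
shift [ 0.1 -0.1  0.2] rotvec [ 0.05 -0.01  0.04] yaw now -89.76 turn z 0.04
+y side [47. 36. 28.]
barrel side [37. 39. 39.]
(np.float64(10.071959107458952), np.float64(10.278987005336575))
[[ 78  49  37  42  43  36  41  43  34  40  35  40  39  38]
 [ 78  51  42  40  36  37  38  37  36  38  40  35  33  43]
 [ 77  45  38  34  39  40  35  38  36  38  31  33  37  42]
 [ 76  53  33  37  36  36  38  42  37  37  45  46  41  42]
 [ 72  47  39  39  33  39  43  38  38  38  39  30  43  40]
 [ 72  44  34  34  45  53  58  53  43  40  39  39  38  37]
 [ 70  54  33  34  50  72  88  81  58  38  39  33  42  42]
 [ 74  39  37  35  49  77  94  95  68  49  43  38  38  42]
 [ 69  43  36  33  39  53  77  84  73  51  31  38  41  41]
 [ 74  58  46  38  34  36  42  52  49  42  42  36  39  49]
 [101  93  72  58  38  36  38  32  42  42  41  37  40  41]
 [112 112 105  95  59  45  36  40  38  37  35  39  33  40]
 [117 117 114 113  92  59  40  37  41  35  40  39  43  49]]
```

Dot within 0.8 px of the focus and pose within 0.2 mm. I hold, then turn to the front.

Emit:
apply_moves(
  commands=[
    [1,0,0,0,0,0,0],
    [1,0,0,0,0,0,0],
    [1,0,0,0,0,0,0],
    [1,0,0,0,0,0,0],
    [1,0,0,0,0,0,0],
  ],
)

```text
t: 56.65
ee_pos: [0.5679, -0.0019, 0.0979]
eef_rot: [0.0, 0.709, -0.706, -0.0]
force: [-0.4, 0.3, -4.2]
finger_gap: 0.0395
```

Emit:
apply_moves(
  commands=[
    [1,0,0,0,0,0,0],
    [1,0,0,0,0,0,0],
    [1,0,0,0,0,0,0],
    [1,0,0,0,0,0,0],
    [1,0,0,0,0,0,0],
  ],
)

```text
t: 57.15
ee_pos: [0.5679, -0.0019, 0.0979]
eef_rot: [0.0, 0.709, -0.706, -0.0]
force: [-0.2, 0.2, -4.5]
finger_gap: 0.04
```

Emit:
apply_moves(
  commands=[
    [1,0,0,0,0,0,0],
    [1,0,0,0,0,0,0],
    [1,0,0,0,0,0,0],
    [1,0,0,0,0,0,-4],
    [1,0,0,0,0,0,-8.5],
  ],
)

```text
t: 57.65
ee_pos: [0.5679, -0.002, 0.0979]
eef_rot: [0.0, 0.782, -0.623, -0.0]
force: [-0.3, -0.0, -4.6]
finger_gap: 0.0399
```

Emit:
apply_moves(
  commands=[
    [1,0,0,0,0,0,-8.5],
    [1,0,0,0,0,0,-8.5],
    [1,0,0,0,0,0,-8.5],
    [1,0,0,0,0,0,-8.5],
    [1,0,0,0,0,0,-8.5],
  ],
)

```text
t: 58.15
ee_pos: [0.5679, -0.002, 0.0979]
eef_rot: [0.0, 0.955, -0.296, -0.0]
force: [-0.3, -0.1, -5.0]
finger_gap: 0.0395
```

Emit:
apply_moves(
  commands=[
    [1,0,0,0,0,0,-8.5],
    [1,0,0,0,0,0,-8.5],
    [1,0,0,0,0,0,-8.5],
    [1,0,0,0,0,0,-6.5],
    [1,0,0,0,0,0,-3],
  ],
)

```text
t: 58.65
ee_pos: [0.5679, -0.0019, 0.0979]
eef_rot: [0.0, 1.0, 0.004, -0.0]
force: [-0.2, -0.2, -3.6]
finger_gap: 0.0398
```

Emit:
apply_moves(
  commands=[
    [1,0,0,0,0,0,0],
    [1,0,0,0,0,0,0],
    [1,0,0,0,0,0,0],
  ],
)

```text
t: 58.95
ee_pos: [0.5679, -0.0019, 0.0979]
eef_rot: [0.0, 1.0, 0.001, -0.0]
force: [-0.7, 0.0, -4.7]
finger_gap: 0.0396
```

```bash
python3 - <<'E'
from h import *
s=read_state();print(s['t'],s['ee_pos'],np.abs(s['qvel']).max())
to(.568,-.002,.0977,.2)
E
```

```text
58.95 [ 0.56789462 -0.00194411  0.09790198] 0.006760664311595199
shift [0.1 0.1 0.2] rotvec [ 0.01  0.05 -0.04] yaw now 0.16 turn z -0.04
```

Emit:
apply_moves(
  commands=[
    [1,0,0,0,0,0,0],
    [1,0,0,0,0,0,0],
    [1,0,0,0,0,0,0],
    [1,0,0,0,0,0,0],
    [1,0,0,0,0,0,0],
  ],
)

```text
t: 59.45
ee_pos: [0.5679, -0.0019, 0.0979]
eef_rot: [0.0, 1.0, 0.002, -0.0]
force: [0.7, -0.3, -4.3]
finger_gap: 0.0401
```

Emit:
apply_moves(
  commands=[
    [1,0,0,0,0,0,0],
    [1,0,0,0,0,0,0],
    [1,0,0,0,0,0,0],
    [1,0,0,0,0,0,0],
    [1,0,0,0,0,0,0],
  ],
)

```text
t: 59.95
ee_pos: [0.5679, -0.002, 0.0979]
eef_rot: [0.0, 1.0, 0.002, -0.0]
force: [-0.8, 0.7, -4.7]
finger_gap: 0.0398
```

Emit:
apply_moves(
  commands=[
    [1,0,0,0,0,0,0],
    [1,0,0,0,0,0,0],
    [1,0,0,0,0,0,0],
    [1,0,0,0,0,0,-4],
    [1,0,0,0,0,0,-8.5],
  ],
)

```text
t: 60.45
ee_pos: [0.5679, -0.0019, 0.0979]
eef_rot: [0.0, 0.994, 0.112, -0.0]
force: [0.8, 0.7, -4.7]
finger_gap: 0.0395
```

Emit:
apply_moves(
  commands=[
    [1,0,0,0,0,0,-8.5],
    [1,0,0,0,0,0,-8.5],
    [1,0,0,0,0,0,-8.5],
    [1,0,0,0,0,0,-8.5],
    [1,0,0,0,0,0,-8.5],
  ],
)

```text
t: 60.95
ee_pos: [0.5679, -0.0019, 0.0979]
eef_rot: [-0.0, 0.885, 0.466, -0.0]
force: [-0.4, -0.9, -4.1]
finger_gap: 0.0395
```

Emit:
apply_moves(
  commands=[
    [1,0,0,0,0,0,-8.5],
    [1,0,0,0,0,0,-8.5],
    [1,0,0,0,0,0,-8.5],
    [1,0,0,0,0,0,-6.5],
    [1,0,0,0,0,0,-3],
  ],
)

```text
t: 61.45
ee_pos: [0.5679, -0.0019, 0.0979]
eef_rot: [-0.0, 0.704, 0.71, -0.0]
force: [-0.8, 0.0, -4.6]
finger_gap: 0.0401
```

Emit:
apply_moves(
  commands=[
    [1,0,0,0,0,0,0],
    [1,0,0,0,0,0,0],
    [1,0,0,0,0,0,0],
  ],
)

```text
t: 61.75
ee_pos: [0.5679, -0.0019, 0.0979]
eef_rot: [-0.0, 0.706, 0.708, -0.0]
force: [-1.0, 0.1, -4.7]
finger_gap: 0.0394
```

```bash
python3 - <<'E'
from h import *
s=read_state();print(s['t'],s['ee_pos'],np.abs(s['qvel']).max())
to(.568,-.002,.0977,90.2)
c=np.array([.556,.280]);a=np.radians(85);e=np.array([np.cos(a),np.sin(a)]);t=c+.05*e;print(t)
to(*t,.18,85,(.568,-.002,.18,90.1))
E
```

```text
61.75 [ 0.56790312 -0.00194003  0.09790627] 0.006740073425020782
shift [-0.1  0.1  0.2] rotvec [-0.05  0.01 -0.04] yaw now 90.16 turn z -0.04
[0.56035779 0.32980973]
shift [331.8  -7.1   0. ] rotvec [0.  0.  5.1] yaw now 90.1 turn z 5.1
```

Emit:
apply_moves(
  commands=[
    [1,0,0,0,0,0,0],
    [1,0,0,0,0,0,0],
    [1,0,0,0,0,0,0],
    [1,0,0,0,0,0,0],
    [1,0,0,0,0,0,0],
  ],
)

```text
t: 62.25
ee_pos: [0.5679, -0.0019, 0.0979]
eef_rot: [-0.0, 0.706, 0.709, -0.0]
force: [-0.3, -0.3, -4.0]
finger_gap: 0.0398
```

Emit:
apply_moves(
  commands=[
    [1,0,0,0,0,0,0],
    [1,0,0,0,0,0,0],
    [1,0,0,0,0,0,0],
    [1,0,0,0,0,0,0],
    [1,0,0,0,0,0,0],
  ],
)

```text
t: 62.75
ee_pos: [0.5679, -0.0019, 0.0979]
eef_rot: [-0.0, 0.706, 0.709, -0.0]
force: [-1.3, -0.1, -4.7]
finger_gap: 0.0396
```

Emit:
apply_moves(
  commands=[
    [1,0,0,0,0,0,0],
    [1,0,0,-20,0,0,0],
    [1,0,0,-40,0,0,0],
    [1,0,0,-45,0,0,0],
    [1,0,0,-45,0,0,0],
  ],
)

```text
t: 63.25
ee_pos: [0.5676, -0.0019, 0.2494]
eef_rot: [-0.0, 0.706, 0.709, -0.001]
force: [0.9, -0.0, -4.1]
finger_gap: 0.04
```

Emit:
apply_moves(
  commands=[
    [1,20,0,0,0,0,0],
    [1,40,-1,0,0,0,0],
    [1,45,-1,0,0,0,0],
    [1,45,-1,0,0,0,0],
    [1,45,-1,0,0,0,0],
  ],
)

```text
t: 63.75
ee_pos: [0.5628, 0.1948, 0.248]
eef_rot: [-0.0, 0.706, 0.709, -0.0]
force: [0.3, 0.3, -4.0]
finger_gap: 0.0398
```

Emit:
apply_moves(
  commands=[
    [1,45,-1,0,0,0,0],
    [1,45,-1,0,0,0,0],
    [1,32,-1,0,0,0,0],
    [1,15,0,0,0,0,5],
    [1,0,0,0,0,0,0],
  ],
)

```text
t: 64.25
ee_pos: [0.5592, 0.3319, 0.2476]
eef_rot: [-0.0, 0.736, 0.677, -0.0]
force: [-0.1, -0.3, -4.1]
finger_gap: 0.0399
```

Emit:
apply_moves(
  commands=[
    [1,0,0,0,0,0,0],
    [1,0,0,0,0,0,0],
  ],
)

```text
t: 64.45
ee_pos: [0.5596, 0.3291, 0.2477]
eef_rot: [-0.0, 0.736, 0.677, -0.001]
force: [0.1, -0.1, -4.0]
finger_gap: 0.0401
```

```bash
python3 - <<'E'
from h import *
s=read_state();print(s['t'],s['ee_pos'],s['force'],s['finger_gap'])
to(.5604,.3298,.0777,85)
E
```

```text
64.45 [0.55961671 0.32913922 0.24771591] [ 0.12547918 -0.08838716 -4.04003278] 0.04009357708764787
shift [  0.8   0.9 170. ] rotvec [-0.06  0.04  0.28] yaw now 85.28 turn z 0.28
```

Emit:
apply_moves(
  commands=[
    [1,0.5,0.5,25,0,0,0],
    [1,0,0,40,0,0,0],
    [1,0,0,40,0,0,0],
    [1,0,0,35,0,0,0],
    [1,0,0,18,0,0,0],
  ],
)

```text
t: 64.95
ee_pos: [0.5589, 0.3288, 0.087]
eef_rot: [-0.001, 0.736, 0.677, -0.002]
force: [-0.8, -0.0, -4.4]
finger_gap: 0.0398
```

Emit:
apply_moves(
  commands=[
    [1,0,0,6,0,0,0],
    [1,0,0,0,0,0,0],
    [1,0,0,0,0,0,0],
  ],
)

```text
t: 65.25
ee_pos: [0.5611, 0.3309, 0.0856]
eef_rot: [0.0, 0.736, 0.677, 0.001]
force: [-0.2, 0.3, -3.0]
finger_gap: 0.0402
```

Emit:
apply_moves(
  commands=[
    [1,0,0,2,0,0,0],
    [1,0,0,0,0,0,0],
  ],
)

```text
t: 65.45
ee_pos: [0.5605, 0.3307, 0.0828]
eef_rot: [-0.0, 0.736, 0.677, 0.0]
force: [0.2, 0.4, -4.2]
finger_gap: 0.04
```

Emit:
apply_moves(
  commands=[
    [1,0,0,1.5,0,0,0],
    [1,0,0,0,0,0,0],
  ],
)

```text
t: 65.65
ee_pos: [0.56, 0.3305, 0.0804]
eef_rot: [-0.0, 0.736, 0.677, -0.0]
force: [-0.6, 0.1, -4.2]
finger_gap: 0.0397
```

Emit:
apply_moves(
  commands=[
    [1,0,0,1.5,0,0,0],
    [1,0,0,0,0,0,0],
  ],
)

```text
t: 65.85
ee_pos: [0.5599, 0.3304, 0.0786]
eef_rot: [-0.0, 0.736, 0.677, -0.001]
force: [-0.3, 0.2, -4.1]
finger_gap: 0.0402
```

Emit:
apply_moves(
  commands=[
    [1,0,0,0.8,0,0,0],
    [1,0,0,0,0,0,0],
  ],
)

```text
t: 66.05
ee_pos: [0.56, 0.3305, 0.0779]
eef_rot: [-0.0, 0.736, 0.677, -0.0]
force: [-0.3, 0.1, -4.9]
finger_gap: 0.0398
```

Emit:
apply_moves(
  commands=[
    [1,0,0,0.8,0,0,0],
    [1,0,0,0,0,0,0],
  ],
)

```text
t: 66.25
ee_pos: [0.5601, 0.3305, 0.0778]
eef_rot: [-0.0, 0.736, 0.677, -0.0]
force: [-2.8, -2.3, 4.0]
finger_gap: 0.0395
```

Contact at the expected height. I release, rise and retreat clear, then check everything.

Emit:
apply_moves(
  commands=[
    [0.25,0,0,0,0,0,0],
    [0.25,0,0,0,0,0,0],
    [0.25,0,0,0,0,0,0],
    [0.25,0,0,-15,0,0,0],
    [0.25,0,0,-40,0,0,0],
  ],
)

```text
t: 66.75
ee_pos: [0.5584, 0.3295, 0.1307]
eef_rot: [-0.001, 0.736, 0.677, -0.003]
force: [0.0, -0.2, 0.9]
finger_gap: 0.0682
```

Emit:
apply_moves(
  commands=[
    [0.25,0,0,-45,0,0,0],
    [0.25,0,0,-45,0,0,0],
    [0.25,0,0,-45,0,0,0],
    [0.25,20,-10,-20,0,0,0],
    [0.25,40,-25,0,0,0,0],
  ],
)

```text
t: 67.25
ee_pos: [0.5325, 0.3932, 0.2929]
eef_rot: [0.0, 0.737, 0.676, 0.003]
force: [0.6, 0.6, -0.0]
finger_gap: 0.0686
```

Emit:
apply_moves(
  commands=[
    [0.25,40,-25,0,0,0,0],
    [0.25,40,-25,0,0,0,0],
    [0.25,40,-25,0,0,0,0],
    [0.25,40,-25,0,0,0,0],
    [0.25,40,-25,0,0,0,0],
  ],
)

```text
t: 67.75
ee_pos: [0.4211, 0.6045, 0.2887]
eef_rot: [-0.0, 0.736, 0.677, 0.0]
force: [1.1, -0.0, 0.1]
finger_gap: 0.0686
```

```bash
python3 - <<'E'
from h import *
s=read_state();print(s['t'],s['ee_pos'],s['force'])
a=cv2.cvtColor(cv2.imread('pics/scene0.png'),cv2.COLOR_BGR2RGB).astype(int);b=cv2.cvtColor(cv2.imread('pics/top0.png'),cv2.COLOR_BGR2RGB).astype(int)
for n,o in(('scene',a),('top',b)):
  f=optics.grab_frame(n);save(f['img'],n+'_end')
  d=cv2.GaussianBlur(np.abs(f['img'].astype(int)-o).max(2).astype(np.float32),(3,3),0)
  nn,l,st,ce=cv2.connectedComponentsWithStats((d>35).astype(np.uint8))
  print(n,'changed',[x.tolist() for x in st[1:] if x[4]>12])
  for k in('tall_mid','mid_mid','scraper_mid','chip0_mid','oil','dish','slide_box'):
    print(k,[(round(q['p'],2),np.round(q['box']).tolist()) for q in optics.outline_of(f,k) if q['p']>.4])
  print('exp tall',proj(f,[[.5499,.21,.01],[.5499,.21,.135]]).round().tolist(),'mid',proj(f,[[.56,.3305,.01],[.56,.3305,.115]]).round().tolist(),'scraper',proj(f,[[.453,-.027,.068]]).round().tolist())
E
```

```text
67.75 [0.42114996 0.60453012 0.28874916] [ 1.10979564 -0.0363745   0.13968978]
scene changed [[454, 0, 8, 3, 18], [460, 0, 75, 62, 1428], [391, 16, 20, 36, 185], [284, 59, 221, 164, 3977], [338, 71, 7, 4, 16], [634, 119, 6, 14, 56], [458, 121, 120, 76, 1947], [230, 131, 30, 41, 685], [624, 132, 16, 26, 239], [265, 148, 33, 38, 790], [630, 165, 10, 26, 132], [329, 178, 26, 23, 318], [362, 181, 11, 17, 148], [371, 194, 9, 14, 80], [377, 203, 4, 6, 15], [396, 208, 88, 72, 2203], [372, 217, 24, 20, 270], [443, 256, 7, 5, 14], [430, 262, 12, 10, 80], [454, 277, 12, 8, 53], [507, 289, 7, 6, 19], [501, 303, 12, 9, 28]]
tall_mid [(0.73, [420.0, 233.0, 28.0, 46.0]), (0.7, [218.0, 138.0, 20.0, 39.0]), (0.62, [274.0, 138.0, 24.0, 40.0]), (0.58, [234.0, 176.0, 20.0, 45.0]), (0.56, [258.0, 125.0, 13.0, 38.0])]
mid_mid [(0.71, [381.0, 309.0, 56.0, 57.0]), (0.61, [421.0, 235.0, 32.0, 51.0]), (0.6, [469.0, 259.0, 31.0, 44.0])]
scraper_mid [(0.84, [360.0, 194.0, 45.0, 31.0])]
chip0_mid [(0.43, [506.0, 302.0, 11.0, 12.0])]
oil [(0.54, [251.0, 233.0, 13.0, 25.0])]
dish [(0.88, [201.0, 174.0, 37.0, 21.0
[... 404 characters left out ...]
], [409, 243, 14, 17, 133]]
tall_mid [(0.98, [464.0, 285.0, 41.0, 22.0]), (0.94, [421.0, 179.0, 26.0, 32.0]), (0.89, [427.0, 270.0, 29.0, 23.0]), (0.71, [488.0, 232.0, 45.0, 30.0]), (0.7, [283.0, 246.0, 49.0, 26.0]), (0.69, [196.0, 197.0, 30.0, 26.0])]
mid_mid [(0.7, [149.0, 192.0, 33.0, 29.0]), (0.51, [208.0, 124.0, 49.0, 35.0])]
scraper_mid [(0.71, [282.0, 246.0, 52.0, 26.0])]
chip0_mid []
oil [(0.43, [356.0, 132.0, 15.0, 16.0])]
dish [(0.87, [469.0, 183.0, 36.0, 33.0]), (0.62, [287.0, 145.0, 36.0, 56.0])]
slide_box [(0.72, [207.0, 127.0, 50.0, 38.0]), (0.48, [196.0, 195.0, 35.0, 28.0])]
exp tall [[201.0, 201.0], [188.0, 191.0]] mid [[154.0, 195.0], [139.0, 187.0]] scraper [[291.0, 239.0]]
```

The scraper was knocked aside meanwhile (top view box moved from (294,242) to (282,246)), so it must go back. I measure it.

```bash
python3 - <<'E'
from h import *
for n in('top','scene'):
  f=optics.grab_frame(n);im=f['img'];hsv=cv2.cvtColor(im,cv2.COLOR_RGB2HSV)
  u0,v0=(255,220) if n=='top' else (325,170)
  h=hsv[v0:v0+50,u0:u0+65]
  m=((h[...,0]>8)&(h[...,0]<25)&(h[...,1]>90)).astype(np.uint8)
  nn,l,st,ce=cv2.connectedComponentsWithStats(m);i=1+st[1:,4].argmax();pts=np.argwhere(l==i)[:,::-1].astype(np.float32)
  r=cv2.minAreaRect(pts);b=cv2.boxPoints(r)+[u0,v0];print(n,st[i],'world corners',[ray(f,*p,.066)[:2].round(3).tolist() for p in b],ray(f,ce[i][0]+u0,ce[i][1]+v0,.066).round(3))
  d=optics.outline_of(f,'scraper_mid')[0];mm=d['region'].astype(np.uint8);c=max(cv2.findContours(mm,0,1)[0],key=cv2.contourArea)
  r=cv2.minAreaRect(c);print(r,[ray(f,*p,.025 if n=='top' else .01)[:2].round(3).tolist() for p in cv2.boxPoints(r)])
to(.45,-.06,.30,12)
E
```

```text
top [ 16  17  21  11 148] world corners [[0.448, 0.022], [0.458, -0.024], [0.44, -0.028], [0.43, 0.017]] [ 0.444 -0.003  0.066]
((281.689208984375, 243.13514709472656), (17.26189422607422, 43.73012924194336), 80.53767395019531) [[0.456, 0.056], [0.477, -0.051], [0.435, -0.059], [0.415, 0.047]]
scene [ 29  10  18  17 244] world corners [[0.5, -0.007], [0.444, -0.028], [0.433, 0.02], [0.488, 0.039]] [0.466 0.006 0.066]
((362.1646728515625, 192.75881958007812), (40.782928466796875, 25.055469512939453), 12.528807640075684) [[0.49, -0.053], [0.387, -0.093], [0.361, 0.029], [0.464, 0.061]]
shift [-658.3   82.5  -12.6] rotvec [-3.000e-02  5.000e-02  7.324e+01] yaw now 85.24 turn z 73.24
```

Emit:
apply_moves(
  commands=[
    [0,-20,6,0,0,0,0],
    [0,-44,13,0,0,0,0],
    [0,-45,13,0,0,0,0],
    [0,-45,13,0,0,0,0],
    [0,-45,13,0,0,0,0],
  ],
)

```text
t: 69.25
ee_pos: [0.4636, 0.3981, 0.2874]
eef_rot: [-0.0, 0.736, 0.677, -0.0]
force: [0.5, 0.9, -1.2]
finger_gap: 0.0912
```

Emit:
apply_moves(
  commands=[
    [0,-45,13,0,0,0,0],
    [0,-45,13,0,0,0,0],
    [0,-45,13,0,0,0,0],
    [0,-45,10,0,0,0,0],
    [0,-45,0,0,0,0,0],
  ],
)

```text
t: 69.75
ee_pos: [0.4943, 0.1697, 0.2876]
eef_rot: [-0.0, 0.736, 0.677, -0.0]
force: [0.3, -0.1, 0.2]
finger_gap: 0.0914
```

Emit:
apply_moves(
  commands=[
    [0,-45,-5,0,0,0,0],
    [0,-45,-10,0,0,0,0],
    [0,-45,-10,0,0,0,5],
    [0,0,0,0,0,0,8.5],
    [0,0,0,0,0,0,8.5],
  ],
)

```text
t: 70.25
ee_pos: [0.4575, 0.0378, 0.2877]
eef_rot: [0.0, 0.854, 0.521, -0.0]
force: [-0.3, 0.3, 0.1]
finger_gap: 0.0909
```

Emit:
apply_moves(
  commands=[
    [0,0,0,0,0,0,8.5],
    [0,0,0,0,0,0,8.5],
    [0,0,0,0,0,0,8.5],
    [0,0,0,0,0,0,8.5],
    [0,0,0,0,0,0,8.5],
  ],
)

```text
t: 70.75
ee_pos: [0.4577, 0.0391, 0.2875]
eef_rot: [0.0, 0.984, 0.177, -0.0]
force: [-0.3, 0.8, -0.2]
finger_gap: 0.0911
```

Emit:
apply_moves(
  commands=[
    [0,0,0,0,0,0,8.5],
    [0,0,0,0,0,0,0],
    [0,0,0,0,0,0,0],
  ],
)

```text
t: 71.05
ee_pos: [0.4577, 0.039, 0.2875]
eef_rot: [0.0, 0.994, 0.109, -0.0]
force: [0.3, 0.0, -0.4]
finger_gap: 0.0914
```

```bash
python3 - <<'E'
from h import *
s=read_state();print(s['t'],s['ee_pos'],s['finger_gap']);to(.445,-.003,.13,12.5)
f=optics.grab_frame('wrist');im=f['img'];save(im,'wz')
print('pred grip',proj(f,[.444,-.003,.068]))
hsv=cv2.cvtColor(im[:215],cv2.COLOR_RGB2HSV);m=((hsv[...,0]>8)&(hsv[...,0]<25)&(hsv[...,1]>90)).astype(np.uint8)
nn,l,st,ce=cv2.connectedComponentsWithStats(m)
for i in range(1,nn):
  if st[i,4]>60:
    r=cv2.minAreaRect(np.argwhere(l==i)[:,::-1].astype(np.float32));print(st[i],[ray(f,*p,.066)[:2].round(3).tolist() for p in cv2.boxPoints(r)],r[2])
for d in optics.outline_of(f,'scraper_mid')[:2]:
  c=max(cv2.findContours(d['region'].astype(np.uint8),0,1)[0],key=cv2.contourArea);r=cv2.minAreaRect(c);print(d['p'],np.round(d['box']),[ray(f,*p,.025)[:2].round(3).tolist() for p in cv2.boxPoints(r)])
E
```

```text
71.05 [0.45766765 0.03903943 0.28745745] 0.09143596603523979
shift [-21.4  38.3 157.5] rotvec [0.   0.04 0.  ] yaw now 12.5 turn z 0.0
pred grip [[309.12726906 199.41943115]]
[412  40  60  27 936] [[0.52, 0.178], [0.522, 0.205], [0.583, 0.2], [0.583, 0.173]] 18.434947967529297
[303 173  17  42 674] [[0.43, 0.027], [0.449, 0.031], [0.46, -0.019], [0.44, -0.024]] 90.0
0.78 [314. 190.  36.  83.] [[0.412, 0.051], [0.453, 0.061], [0.48, -0.05], [0.435, -0.061]]
```

Emit:
apply_moves(
  commands=[
    [0.1,-6,17,10,0,0,0],
    [0.1,-6,18,40,0,0,0],
    [0.1,-8,0,45,0,0,0],
    [0.1,0,0,45,0,0,0],
    [0.1,0,0,15,0,0,0],
  ],
  newtons=40,
)

```text
t: 71.65
ee_pos: [0.4429, 0.0005, 0.1288]
eef_rot: [-0.0, 0.994, 0.108, -0.003]
force: [0.4, -0.2, 0.6]
finger_gap: 0.0822
```

Emit:
apply_moves(
  commands=[
    [0.1,0,0,0,0,0,0],
    [0.1,0,0,0,0,0,0],
  ],
)

```text
t: 71.85
ee_pos: [0.4459, 0.0005, 0.133]
eef_rot: [0.0, 0.994, 0.107, -0.0]
force: [-0.5, -1.1, 0.8]
finger_gap: 0.0818
```

```bash
python3 - <<'E'
from h import *
s=read_state();print(s['t'],s['force'],s['finger_gap'],s['ee_pos']);to(.445,-.001,.033,12.6)
E
```

```text
71.85 [-0.5405503  -1.06415137  0.75358912] 0.08181658534728488 [0.44585648 0.00054268 0.13301946]
shift [ -1.1   1.3 100. ] rotvec [ 0.01  0.04 -0.28] yaw now 12.32 turn z -0.28
```

Emit:
apply_moves(
  commands=[
    [0.1,-0.5,1,25,0,0,-0.2],
    [0.1,0,0,40,0,0,0],
    [0.1,0,0,25,0,0,0],
    [0.1,0,0,7,0,0,0],
    [0.1,0,0,0,0,0,0],
  ],
)

```text
t: 72.35
ee_pos: [0.4456, -0.0005, 0.036]
eef_rot: [0.0, 0.994, 0.109, -0.0]
force: [0.0, -0.2, 0.1]
finger_gap: 0.0823
```

Emit:
apply_moves(
  commands=[
    [0.1,0,0,0,0,0,0],
    [0.1,0,0,0,0,0,0],
    [1,0,0,0,0,0,0],
    [1,0,0,0,0,0,0],
    [1,0,0,0,0,0,0],
  ],
)

```text
t: 72.85
ee_pos: [0.4453, -0.0006, 0.0358]
eef_rot: [0.0, 0.994, 0.108, -0.0]
force: [-0.8, -0.5, -0.1]
finger_gap: 0.0611
```

Emit:
apply_moves(
  commands=[
    [1,0,0,0,0,0,0],
    [1,0,0,0,0,0,0],
    [1,0,0,0,0,0,0],
    [1,0,0,0,0,0,0],
    [1,0,0,0,0,0,0],
  ],
)

```text
t: 73.35
ee_pos: [0.4451, -0.0005, 0.0354]
eef_rot: [0.0, 0.994, 0.108, -0.0]
force: [3.6, 0.2, 2.6]
finger_gap: 0.0213
```

Emit:
apply_moves(
  commands=[
    [1,0,0,-10,0,0,0],
    [1,0,0,-10,0,0,0],
    [1,0,0,0,0,0,0],
    [1,0,0,0,0,0,0],
  ],
)

```text
t: 73.75
ee_pos: [0.4453, -0.0006, 0.0559]
eef_rot: [0.0, 0.994, 0.108, 0.0]
force: [0.3, 0.0, -2.7]
finger_gap: 0.0196
```

```bash
python3 - <<'E'
from h import *
s=read_state();print(s['t'],s['force'],s['finger_gap'],s['ee_pos']);to(.4515,-.0275,.04,12.6)
E
```

```text
73.75 [ 0.32860168  0.02122641 -2.66347474] 0.019558992512774823 [ 0.44532631 -0.00057033  0.05589868]
shift [ 0.2 27.6 15.9] rotvec [ 0.02 -0.01 -0.16] yaw now 12.44 turn z -0.16
```

Emit:
apply_moves(
  commands=[
    [1,0,14,0,0,0,0],
    [1,0,13.5,0,0,0,0],
    [1,0,0,8,0,0,0],
    [1,0,0,7,0,0,0],
    [1,0,0,0,0,0,0],
  ],
)

```text
t: 74.25
ee_pos: [0.4499, -0.0272, 0.0391]
eef_rot: [-0.0, 0.994, 0.108, -0.002]
force: [-0.1, 0.2, -2.8]
finger_gap: 0.0201
```

Emit:
apply_moves(
  commands=[
    [1,0,0,2,0,0,0],
    [1,0,0,0,0,0,0],
  ],
)

```text
t: 74.45
ee_pos: [0.4508, -0.0272, 0.0382]
eef_rot: [0.0, 0.994, 0.108, -0.001]
force: [0.3, -0.8, -2.4]
finger_gap: 0.0201
```

Emit:
apply_moves(
  commands=[
    [1,0,0,1.5,0,0,0],
    [1,0,0,0,0,0,0],
  ],
)

```text
t: 74.65
ee_pos: [0.451, -0.0273, 0.0369]
eef_rot: [0.0, 0.994, 0.108, -0.0]
force: [0.7, -0.2, -2.9]
finger_gap: 0.0198
```

Emit:
apply_moves(
  commands=[
    [1,0,0,1,0,0,0],
    [1,0,0,0,0,0,0],
  ],
)

```text
t: 74.85
ee_pos: [0.451, -0.0274, 0.0359]
eef_rot: [0.0, 0.994, 0.108, -0.0]
force: [-0.5, -0.3, -3.0]
finger_gap: 0.0196
```

Emit:
apply_moves(
  commands=[
    [1,0,0,0.7,0,0,0],
    [1,0,0,0,0,0,0],
  ],
)

```text
t: 75.05
ee_pos: [0.4511, -0.0274, 0.0353]
eef_rot: [0.0, 0.994, 0.108, -0.0]
force: [-0.5, 0.9, 0.2]
finger_gap: 0.0197
```

Emit:
apply_moves(
  commands=[
    [1,0,0,0.5,0,0,0],
    [1,0,0,0,0,0,0],
  ],
)

```text
t: 75.25
ee_pos: [0.4511, -0.0274, 0.0352]
eef_rot: [0.0, 0.994, 0.108, -0.001]
force: [-4.0, 2.8, 15.9]
finger_gap: 0.0198
```

Contact. I release, rise and move away for the final check.

Emit:
apply_moves(
  commands=[
    [0.6,0,0,0,0,0,0],
    [0.4,0,0,0,0,0,0],
    [0.25,0,0,0,0,0,0],
    [0.25,0,0,0,0,0,0],
    [0.25,0,0,0,0,0,0],
  ],
)

```text
t: 75.75
ee_pos: [0.451, -0.0274, 0.0347]
eef_rot: [0.0, 0.994, 0.108, -0.0]
force: [0.1, 1.3, 0.3]
finger_gap: 0.0569
```

Emit:
apply_moves(
  commands=[
    [0.25,0,0,-15,0,0,0],
    [0.25,0,0,-40,0,0,0],
    [0.25,0,0,-45,0,0,0],
    [0.25,0,0,-45,0,0,0],
    [0.25,0,0,-45,0,0,0],
  ],
)

```text
t: 76.25
ee_pos: [0.4507, -0.0273, 0.2266]
eef_rot: [0.0, 0.994, 0.108, -0.0]
force: [1.5, -0.0, -0.2]
finger_gap: 0.0684
```

Emit:
apply_moves(
  commands=[
    [0.25,0,0,-45,0,0,0],
    [0.25,0,0,-20,0,0,0],
    [0.25,0,0,0,0,0,0],
    [0.25,0,0,0,0,0,0],
  ],
)

```text
t: 76.65
ee_pos: [0.4509, -0.0273, 0.2892]
eef_rot: [0.0, 0.994, 0.108, -0.0]
force: [0.9, 0.4, 0.1]
finger_gap: 0.0683
```

```bash
cat > chk.py <<'E'
from h import *
s=read_state();print(s['t'],s['ee_pos'],s['finger_gap'])
f=optics.grab_frame('wrist');im=f['img']
for d in optics.outline_of(f,'scraper_mid')[:2]:
  c=max(cv2.findContours(d['region'].astype(np.uint8),0,1)[0],key=cv2.contourArea);r=cv2.minAreaRect(c);print(d['p'],np.round(d['box']),[ray(f,*p,.025)[:2].round(3).tolist() for p in cv2.boxPoints(r)])
G=cv2.cvtColor(im,cv2.COLOR_RGB2GRAY)
# pad margins: sample brightness across lines through the scraper centre, in pad frame
c=np.array([.451,-.0265]);a=np.radians(12.6);ex=np.array([np.cos(a),np.sin(a)]);ey=np.array([-ex[1],ex[0]])
def prof(o,d,z,rng):
  out=[]
  for k in rng:
    p=c+o+d*k*.001;u,v=proj(f,[*p,z])[0].round().astype(int);out.append((k,int(G[v,u]) if 0<=v<215 and 0<=u<640 else -1))
  return out
print('x line',prof(ey*.045,ex,.003,range(-44,45,4)))
print('y line',prof(ex*.0,ey,.003,range(-80,81,5)))
E
python3 chk.py
```

```text
76.65 [ 0.45093028 -0.02733361  0.28924968] 0.06831138984083483
0.75 [329. 163.  29.  83.] [[0.417, 0.021], [0.458, 0.03], [0.484, -0.079], [0.44, -0.089]]
x line [(-44, 134), (-40, 129), (-36, 89), (-32, 10), (-28, 7), (-24, 57), (-20, 130), (-16, 129), (-12, 129), (-8, 130), (-4, 128), (0, 129), (4, 129), (8, 129), (12, 129), (16, 128), (20, 130), (24, 31), (28, 10), (32, 11), (36, 114), (40, 147), (44, 148)]
y line [(-80, 139), (-75, 111), (-70, 94), (-65, 56), (-60, 128), (-55, 128), (-50, 128), (-45, 114), (-40, 88), (-35, 95), (-30, 95), (-25, 95), (-20, 93), (-15, 94), (-10, 93), (-5, 93), (0, 94), (5, 93), (10, 93), (15, 67), (20, 60), (25, 121), (30, 128), (35, 128), (40, 127), (45, 129), (50, 129), (55, 30), (60, 10), (65, 10), (70, 35), (75, 141), (80, 142)]
```

```bash
python3 - <<'E'
from h import *
f=optics.grab_frame('scene')
for k in('tall_mid','mid_mid','oil','dish','slide_box','camera_unit'):
  print(k,[(round(q['p'],2),np.round(q['box']).tolist()) for q in optics.outline_of(f,k) if q['p']>.4])
s=read_state();print(s['t'],s['force'],np.abs(s['qvel']).max());print(bot.finish_job())
E
```

```text
tall_mid [(0.95, [274.0, 139.0, 24.0, 40.0]), (0.91, [257.0, 126.0, 17.0, 37.0]), (0.89, [420.0, 234.0, 30.0, 49.0]), (0.69, [220.0, 138.0, 20.0, 42.0]), (0.59, [234.0, 174.0, 24.0, 44.0])]
mid_mid [(0.61, [467.0, 260.0, 30.0, 46.0])]
oil [(0.77, [251.0, 233.0, 13.0, 28.0])]
dish [(0.97, [200.0, 175.0, 30.0, 18.0]), (0.47, [356.0, 204.0, 51.0, 16.0])]
slide_box [(0.58, [382.0, 308.0, 56.0, 54.0])]
camera_unit [(0.94, [313.0, 249.0, 54.0, 64.0])]
77.1 [ 0.88481248 -0.39119757 -0.02725015] 0.0041722728296893115
the job is handed in; nothing more can be done
None
```

The job was handed in at about 77 s, with every step done in the order asked.

**Chips and scraper:** I swept the three chips into the tray with the scraper held by its grip and stood it back on its pad. A knock later pushed it about 25 mm, partly off the pad. I found this after placing the second block, so I picked it up again and re-centred it.

**Blocks:** Two dark blocks were present, the tallest and the middle-height one. I held each upright at the focus, right, then front, then left side, for 1.3 s or more per side. Each then went upright on the plate, the tallest first.

**Last checks**
- **Blocks on the plate:** both stand at the expected pixels.
- **Other objects:** the oil bottle, dish, slide box and camera appear where they were at the start.
- **Scraper:** by the wrist camera it lies wholly on the pad, about 3 mm off centre along the pad's length and at least 8 mm from the edge.
- **Dots at the focus:** I checked only the right-side dot of each block in a picture; both were within about a pixel (1–2 mm). For the front and left sides I relied on the arm pose, within about 1 mm and 0.1° of target.

**What disagreed**
- **First lowering onto the plate:** the scraper touched about 4 mm higher than I expected, with about 52 N at the wrist. I raised it and swept without further trouble.
- **Last picture:** I had used up my picture views by then, so the final checks are by numbers and networks only.

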